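# Load and start the blood-group cassette reader

## Task

Get the blood-group reader ready for the next run and start it: throw the two used tan cassettes stacked on its outlet tray into the yellow waste bin, and load every fresh white cassette from the bench flat into the blue spring-loaded magazine, pressing each one down until the orange latches snap over it. Roll the counter wheel on until the face on top shows as many dots as there are cassettes in the magazine. Only when all of this is done press the green start button all the way down, and leave the dropper bottles and the beaker standing where they are.

Things in the scene. Friction and masses are not known exactly. Their poses are not given: they have to be found in the camera images.
- reader: White bench-top reader, fixed, a low box 220 (x) x 270 (y) x 40 mm high; origin at the centre of its underside; front (-x) roughly towards the robot. On its deck: the blue magazine (x +20, y +65 mm) and a grey console (x -100 to +100, y -125 to -15, top 72 mm above the bench) with start button and counter wheel. The deck between magazine and console is clear.
- magazine_rim (a point): Centre of the magazine's mouth, 132 mm above the bench, axes parallel to the reader's. Upright column of four blue corner posts, inside 73 (x) x 39 mm (y), the upper 8 mm flared outwards by 4 mm. Both long sides are open, 45 mm wide, from the rim down to a low collar (54 mm above the bench), so that fingers can go down beside a cassette.
- magazine (a point): Point on the magazine's axis level with the flat undersides of the latches, 110 mm above the bench; axes as the reader's. The platform presses the stack up against the latches: the topmost latched cassette has its underside 12 mm below this point, and the next one pushed in moves the stack 12 mm down. Push its top some 2 mm past this point so that the latches snap in.
- latch (a point): Tip of the near orange spring latch (there is one in the middle of each short, x side; 10 mm wide), level with point magazine. It protrudes 4.5 mm into the column; flat below, 10.5 mm high, its top slopes, so a cassette pressed from above pushes it back (8 to 15 N for both). An unpressed cassette rests on the slopes, underside about 8 mm above the undersides of the latches.
- platform (a joint): Travel of the aluminium spring platform in the magazine, m: 0 at its upper stop (top face 2 mm below point magazine), growing downwards to 0.064. Spring: 4 N at 0, plus 180 N/m. With n latched cassettes it reads 0.012 n - 0.002.
- wheel (a joint): Turn of the counter wheel, rad: at 0 the blank face is on top; each 0.785 (45 degrees) brings the face with one dot more to the top, up to 7. It grows when the top of the wheel moves away from the robot (reader's +x). A spring detent holds it face up; once a ridge is pushed past the very top (half a step) it clicks on to the next face when nothing is in its way. Takes about 5 N at a ridge.
- wheel_axis (a point): Centre of the counter wheel, 48 mm above the bench; its axle runs along the reader's y. White eight-sided wheel, 22 mm wide, faces 26 mm from the axis; 8 blue ridges, 6 mm thick, on the edges between faces, tips 44 mm from the axis. At rest two ridges stand 22.5 degrees before and behind the top: tips at x -17 and +17, z +41 mm. It sticks out of a slot (76 x 26 mm) in the console, top at z +24.
- start (a joint): Travel of the green start button, m: 0 up, 0.006 fully down (5 N); springs back.
- start_top (a point): Centre of the top of the round green start button (28 mm across, in a black collar), on the console 95 mm in front (-x) of the wheel axis, 22 mm above the console when up; moves with the button.
- tray (a point): Middle of the top of the outlet tray: a plate 98 mm long in front of the reader, 46 mm wide, its top 8 mm above the bench, with a lip 4 mm higher at its front end.
- used0: Used cassette, tan with a red stripe and dark red wells, 70 (x) x 36 (y) x 12 mm (z), 45 g; origin at the centre of its underside. Starts on the outlet tray.
- used1: The other used cassette, the same, 70 x 36 x 12 mm; origin at the centre of its underside. Starts on top of used0, nearly in line with it.
- bin: Yellow open waste bin, 130 x 130 mm, 85 mm high, walls 4 mm, fixed; origin at the centre of its underside.
- dropper_blue: Blue dropper bottle, 26 mm across, 68 mm high; origin at the centre of its underside. Leave alone.
- dropper_red: Red dropper bottle, 26 mm across, 68 mm high; origin at the centre of its underside. Leave alone.
- beaker: Glass beaker, 68 mm across, 85 mm high; origin at the centre of its underside. Leave alone.
- cassette0: Fresh test cassette: flat white slab 70 (x) x 36 (y) x 12 mm (z), about 45 g, with a blue stripe and six pale wells on top; origin at the centre of its underside. Three to five are present, lying wells up on the bench on either side of the reader.
- cassette1: Fresh test cassette: flat white slab 70 (x) x 36 (y) x 12 mm (z), about 45 g, with a blue stripe and six pale wells on top; origin at the centre of its underside. Three to five are present, lying wells up on the bench on either side of the reader.
- cassette2: Fresh test cassette: flat white slab 70 (x) x 36 (y) x 12 mm (z), about 45 g, with a blue stripe and six pale wells on top; origin at the centre of its underside. Three to five are present, lying wells up on the bench on either side of the reader.
- cassette3: Fresh test cassette: flat white slab 70 (x) x 36 (y) x 12 mm (z), about 45 g, with a blue stripe and six pale wells on top; origin at the centre of its underside. Three to five are present, lying wells up on the bench on either side of the reader.
- cassette4: Fresh test cassette: flat white slab 70 (x) x 36 (y) x 12 mm (z), about 45 g, with a blue stripe and six pale wells on top; origin at the centre of its underside. Three to five are present, lying wells up on the bench on either side of the reader.
Not all that is in view belongs to the job. What is shaped like the used1 but pink or turquoise is not meant.

How it is judged:
By the outcome, as a careful person would: the job done as asked, in the order asked, and still so for the second after the job is handed in, with the robot touching nothing.
Of cassette0, cassette1, cassette2, cassette3, cassette4 only 3 to 5 are there at a start; the rules pass over those that are not, and their reading is None.
At some moment in a run one of cassette0, cassette1, cassette2, cassette3, cassette4 may be knocked a few centimetres aside while the robot is not near it.
Once in a run the grip may slacken for a moment while it holds something.
It also fails if it takes over 210 s, if anything falls off the work surface, if the arm or the gripper's body presses on something with over 40 N, if the wrist force passes 120 N, or if a joint passes its speed limit or range.

## Robot

A 6-joint arm with a two-finger parallel gripper is mounted at the origin on the work surface. World frame = base frame: x ahead of the robot, y to its left, z up, the work surface at z = 0. Lengths are in m, angles in rad, forces in N, time in s.
With the tool pointing down it reaches from about 0.4 to 0.825 m from the base axis. Payload 7 kg.
Tool frame: the origin (TCP) lies on the mounting face of the last link; the fingertips stand arm.tcp_to_tips ahead of it and the grasp point (between the pads) lies 159 mm ahead of it (arm.tcp_to_tips is the distance from the TCP to the fingertips, in m); z points along the fingers, y is the direction in which the jaws open and shut (so a half turn about z gives the same grasp; the last joint's range is limited). The gripper opens to 88 mm and grips with 3 to 60 N. Pads are 19 mm wide; open, the fingers measure 130 mm over their backs; the gripper's body (78 mm by 193 mm) begins 47 mm behind the grasp point.
Start: joints at [1.529, 0.359, 0.012, 0, -1.224, -0.288], TCP at [0.219, 0.639, 0.405] pointing down, gripper open.
Joint ranges: [-3.07, 3.07], [-1.43, 2.12], [-1.02, 1.25], [-3.03, 1.67], [-3.05, -0], [-3.03, 3.03]. Speed limits (rad/s): [2.39, 2.39, 3.01, 3.14, 3.14, 3.14].

## Interface

Orientations are given as [roll, pitch, yaw] about the fixed x, y, z axes, in that order (R = Rz(yaw) Ry(pitch) Rx(roll)).
In Python, from station import arm, cams, job_done, finder gives the robot as it stands.
- The arm moves only by the tool play_rows, never from a script. Its argument "targets" is a list that holds one entry, the list of rows, each a list of 4 numbers: the shift along the tool's x, y, z in m, then the turn about the tool's z in degrees. A call has 1 to 5 rows; each row is the pose to reach, as a shift and turn from the pose commanded when the call began, along the tool's axes at that moment; what a row does not reach only later rows make up. A row lasts 1/8 s, in which the tool goes at most 62.5 mm and 10.7 degrees, less where a joint would pass 70% of its speed; a pose out of reach is approached as far as the arm can. A call with a gripper value outside its range is refused whole. "grip" is the closure in counts, from 0 (fully open) to 255 (shut), set as the call begins (left out, the last holds). The fingers move at their own pace and stop on an object; "newtons" is the grip in N (left out, the last holds). Time passes only in rows, so rows that repeat a pose let the fingers close. It gives the time, the measured TCP pose, the force and the opening at its end, in the units of the state.
- arm.get_state(): the state, without advancing time (a new reading comes with each control period).
- cams.grab_frame(name): name is "scene" or "top" or "wrist"; returns (picture, depth): 480x640x3 uint8, red, green, blue; 480x640 float32, m along the optical axis (not along the pixel's ray), 0 where there is no reading.
- cams.camera_params(name): a dict with "intrinsics" (3x3 intrinsics, pixels), "position" and "attitude" of the camera in the world. Camera axes: x right, y down, z forward; pixel columns grow to the right and rows downward; lengths in m; the calibration is good to about 2 mm. A picture is of the moment at which its call begins: read the wrist's pose just before it. camera_params takes no time and is no camera call; for the wrist camera it gives the pose at the moment of the call.
- job_done(): hands the job in, once; it reports no verdict.
Trained networks look in the newest picture that a camera, given by its name, has taken for a name from the list of things; names that differ only in an ending like _2 or _b are one class to them, and where a whole thing is asked for, a point or a joint stands for the part that bears it (a point fixed in the world has none). Each returns a list of dicts, best first, with "score" (0 to 1); they miss things now and then, are a little off and sometimes report something else, mostly with a low value. They report only what shows in the picture. A call takes as long as a camera call. They do not tell look-alikes from the thing itself.
- finder.find_in(camera, query): "xyz" ([x, y, z] in m, in world coordinates, good to about 4 mm: the middle of the surface that is visible of it).
- finder.masks_of(camera, query): "mask" (480x640 bool, what is visible of it).
The state is a dict: "t": time; "q": joint angles; "qd": joint speeds; "joint_efforts": joint torques, N m; "eef_pos": TCP position; "ee_rot": TCP orientation; "force": force on the tool from outside, world axes, zero at the start; "moment": the same for the moment, N m; "width": finger opening in m.
Only numpy, scipy, OpenCV 4.12 (cv2) and the standard library are available. Lean on these libraries where they do the work, as an engineer would, in place of code of your own. Each camera call takes 0.05 s, during which the arm holds its last target. There are 200 camera calls.

## Working session

There is one attempt and no reset: what is moved stays moved. The work goes in short steps, Python scripts to look and compute and a tool call to move; the robot and the scene stay as the last step left them, time stands still between calls to the robot, and variables do not carry over. Pictures are saved under pics/ and viewed, about 12 in all and at most 16, crops included, and the job is handed in when it is done.

Besides the shell and the picture viewer there is one more tool, called after "Emit:" by a JSON object that holds its "api" and its "payload", one argument or row to a line. play_rows: Moves the arm, as the interface text tells. Its arguments: {"type":"object","properties":{"targets":{"type":"array","items":{"type":"array","items":{"type":"array","items":{"type":"number"}}}},"grip":{"type":"number"},"newtons":{"type":"number"}},"required":["targets"]}

```bash
ls; mkdir -p pics; cat > h.py <<'E'
import numpy as np, cv2
from scipy.spatial.transform import Rotation as R
from station import arm, cams, job_done, finder
def grab(n):
    p=cams.camera_params(n); rgb,d=cams.grab_frame(n); return rgb,d,p
def RM(a):
    a=np.array(a,float)
    if a.shape==(3,3): return a
    return R.from_quat(a).as_matrix() if a.size==4 else R.from_euler('xyz',a).as_matrix()
def cloud(d,p):
    K=np.array(p['intrinsics']); v,u=np.mgrid[:480,:640]
    P=np.stack([(u-K[0,2])/K[0,0]*d,(v-K[1,2])/K[1,1]*d,d],-1)
    return P@RM(p['attitude']).T+np.array(p['position'])
def save(n,rgb): cv2.imwrite('pics/'+n+'.png',cv2.cvtColor(rgb,cv2.COLOR_RGB2BGR))
E
python3 - <<'E'
from h import *
s=arm.get_state(); print({k:np.round(v,4) if not isinstance(v,dict) else v for k,v in s.items()}); print(arm.tcp_to_tips)
for n in ['scene','top']:
    rgb,d,p=grab(n); save(n+'0',rgb); print(n,p)
    for q in ['reader','magazine_rim','wheel_axis','start_top','tray','used0','bin','cassette0','beaker','dropper_blue','dropper_red']:
        print(q,[(np.round(r['xyz'],3).tolist(),round(r['score'],2)) for r in finder.find_in(n,q)][:8])
print(arm.get_state()['t'])
E
```

```text
pics
{'t': np.float64(0.0), 'q': array([ 1.5291e+00,  3.5940e-01,  1.1100e-02, -3.0000e-04, -1.2241e+00,
       -2.8810e-01]), 'qd': array([-0.0021, -0.0015,  0.0004, -0.0007,  0.0011,  0.0001]), 'joint_efforts': array([-4.00000e-04, -5.82721e+01,  2.93044e+01,  6.99750e+00,
        6.70000e-03, -2.00000e-04]), 'eef_pos': array([0.2185, 0.6384, 0.4037]), 'ee_rot': array([ 3.1399e+00, -2.0000e-04, -3.2990e-01]), 'force': array([0.6974, 0.6419, 0.0393]), 'moment': array([-0.0409, -0.0035, -0.0271]), 'width': np.float64(0.0879)}
0.1781
scene {'intrinsics': array([[545.48199251,   0.        , 320.30301021],
       [  0.        , 545.48199251, 239.95405362],
       [  0.        ,   0.        ,   1.        ]]), 'position': array([ 1.53707011, -0.80197214,  0.93096586]), 'attitude': array([-2.12780691, -0.02415108,  0.89647303])}
reader [([0.644, -0.004, 0.053], 0.7)]
magazine_rim [([0.641, -0.005, 0.052], 0.74)]
wheel_axis [([0.647, -0.004, 0.054], 0.94)]
start_top [([0.548, -0.042, 0.093], 0.37)]
tray [([0.642, -0.005, 0.052], 0.88)]
used0 [([0.447, 0.09, 0.03], 0.71), ([0.336, 0.159, 0.0
[... 732 characters left out ...]
41, 0.042], 0.56), ([0.602, 0.29, 0.015], 0.28)]
wheel_axis [([0.585, 0.042, 0.042], 0.91)]
start_top []
tray [([0.586, 0.037, 0.039], 0.56)]
used0 [([0.336, 0.164, 0.01], 0.85), ([0.267, 0.451, 0.01], 0.85), ([0.448, 0.096, 0.036], 0.79), ([0.299, -0.184, 0.012], 0.77), ([0.261, 0.302, 0.011], 0.68), ([0.605, 0.291, 0.012], 0.45)]
bin [([0.422, 0.359, 0.003], 0.9)]
cassette0 [([0.416, -0.223, 0.01], 0.87), ([0.599, 0.296, 0.013], 0.85), ([0.531, -0.242, 0.009], 0.82), ([0.546, -0.37, 0.007], 0.76)]
beaker [([0.752, -0.313, 0.045], 0.77)]
dropper_blue [([0.587, 0.037, 0.041], 0.56), ([0.408, -0.057, 0.035], 0.53), ([0.546, -0.037, 0.097], 0.46)]
dropper_red [([0.406, -0.1, 0.039], 0.53)]
1.2
```

View pics/scene0.png

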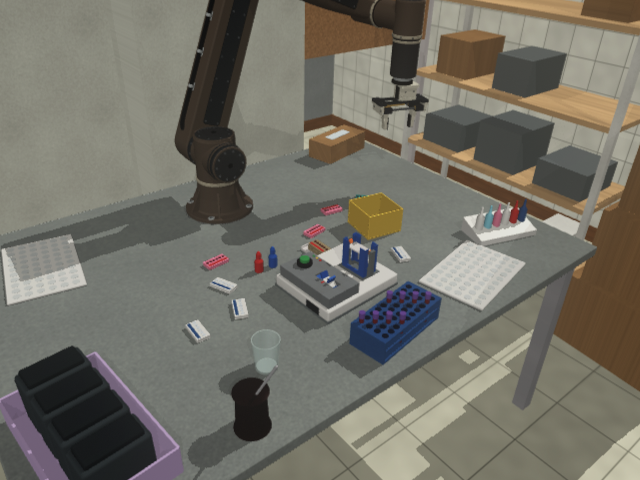

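View pics/top0.png

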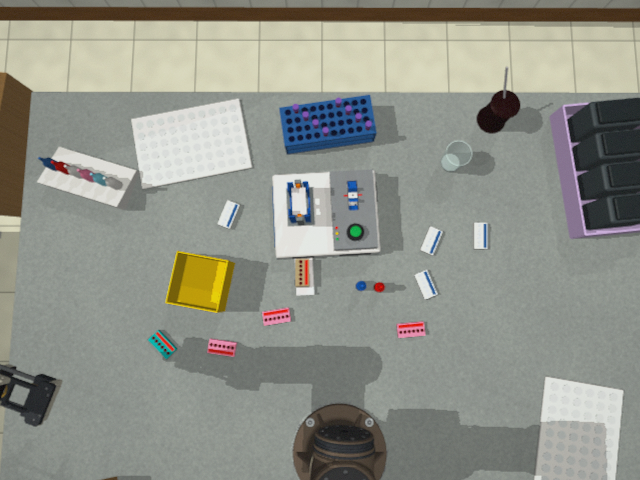

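```bash
cat >> h.py <<'E'
def rect(P2):
    (c,(w,h),a)=cv2.minAreaRect((P2*1000).astype(np.float32))
    if w<h: w,h,a=h,w,a+90
    return np.array(c)/1000,w,h,(a+90)%180-90
def cassettes(rgb,d,p,n,q='cassette0'):
    C=cloud(d,p)
    for r in finder.masks_of(n,q):
        m=cv2.erode(r['mask'].astype(np.uint8),np.ones((2,2)))>0
        P=C[m&(d>0)]; 
        if len(P)<20: continue
        z=np.median(P[:,2]); P=P[abs(P[:,2]-z)<.008]
        c,w,h,a=rect(P[:,:2]); print(q,round(r['score'],2),len(P),'c',c.round(4),'z',z.round(4),'wh',round(w,1),round(h,1),'ang',round(a,1),'col',np.median(rgb[m],0))
E
python3 - <<'E'
from h import *
rgb,d,p=grab('top'); np.savez('top0',rgb=rgb,d=d)
C=cloud(d,p)
cassettes(rgb,d,p,'top','cassette0'); cassettes(rgb,d,p,'top','used0'); cassettes(rgb,d,p,'top','bin')
x,y,z=C[...,0],C[...,1],C[...,2]
roi=(x>.4)&(x<.8)&(y>-.15)&(y<.22)&(d>0)
print('bench z',np.median(z[(x>.4)&(x<.8)&(y>-.6)&(y<-.45)&(d>0)]))
for lo,hi,nm in [(.03,.05,'deck'),(.064,.08,'console'),(.1225,.14,'rim'),(.085,.1,'btn'),(.028,.036,'')]:
    m=roi&(z>lo)&(z<hi); n,l,st,ce=cv2.connectedComponentsWithStats(m.astype(np.uint8))
    for i in range(1,n):
        if st[i,4]>40: P=C[l==i]; c,w,h,a=rect(P[:,:2]); print(nm,st[i,4],c.round(4),round(w,1),round(h,1),round(a,1),'z',np.median(P[:,2]).round(4))
save('c1',np.hstack([cv2.resize(rgb[160:300,265:395],None,fx=3,fy=3,interpolation=cv2.INTER_CUBIC),cv2.resize(grab('scene')[0][200:340,270:400],None,fx=3,fy=3,interpolation=cv2.INTER_CUBIC)]))
E
```

```text
cassette0 0.85 342 c [ 0.531  -0.2432] z 0.0107 wh 69.2 34.9 ang -23.6 col [219. 224. 222.]
cassette0 0.7 310 c [ 0.4158 -0.2257] z 0.0108 wh 65.0 32.5 ang 21.5 col [223. 228. 226.]
cassette0 0.56 334 c [0.6005 0.2918] z 0.0108 wh 68.8 34.0 ang -20.8 col [221. 226. 224.]
cassette0 0.54 314 c [ 0.5432 -0.3736] z 0.011 wh 67.5 33.5 ang -1.5 col [220. 225. 224.]
used0 0.92 354 c [ 0.2997 -0.1848] z 0.011 wh 68.9 34.7 ang -83.7 col [222. 124. 149.]
used0 0.87 364 c [0.2627 0.4526] z 0.0109 wh 67.5 35.7 ang 45.3 col [ 53. 135. 130.]
used0 0.8 362 c [0.2547 0.2999] z 0.011 wh 67.6 34.7 ang 81.1 col [187. 103. 120.]
used0 0.71 4065 c [0.5985 0.0351] z 0.0427 wh 267.4 216.3 ang -86.7 col [169. 170. 169.]
used0 0.59 340 c [0.4451 0.0944] z 0.0311 wh 66.9 31.2 ang 0.4 col [182. 132.  96.]
used0 0.57 351 c [0.3335 0.1615] z 0.011 wh 67.4 34.2 ang -79.8 col [223. 122. 145.]
bin 0.65 1958 c [0.4212 0.3487] z 0.0045 wh 128.8 122.3 ang 79.6 col [179. 148.  10.]
bench z -0.00044815528158281825
deck 253 [0.7882 0.0412] 203.4 11.1 -81.6 z 0.0365
deck 4406 [0.5994 0.0354] 273.3 222.0 -86.8 z 0.0387
deck 256 [0.4462 0.0956] 69.2 33.5 0.4 z 0.0321
deck 50 [ 0.413 -0.055] 23.2 22.9 89.3 z 0.037
console 468 [0.7965 0.044 ] 201.1 30.3 -82.5 z 0.0673
console 3003 [ 0.605  -0.0345] 201.3 110.2 3.3 z 0.071
btn 112 [ 0.5441 -0.0392] 31.6 27.2 -61.3 z 0.0927
 44 [0.7905 0.0283] 48.3 9.2 -79.8 z 0.0349
 46 [0.489  0.0956] 69.5 8.5 -86.6 z 0.0329
 349 [0.4463 0.0957] 69.4 33.6 0.4 z 0.0313
```

View pics/c1.png

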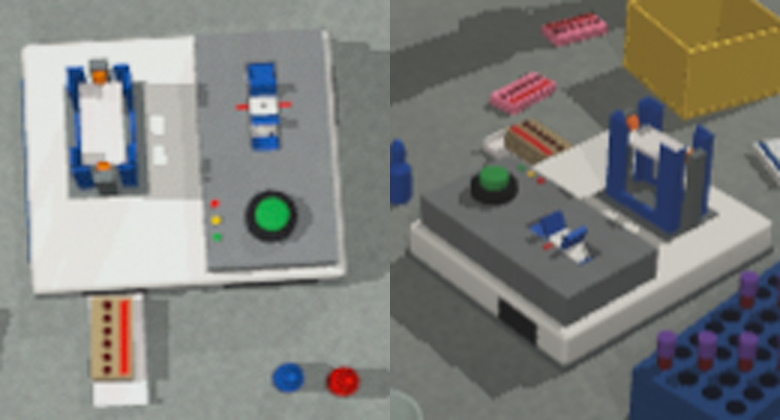

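```bash
cat >> h.py <<'E'
TT=0.1781
def plan(wps,start=None):
    """wps: (x,y,ztips,yaw_deg); prints tool-frame shift(m), turn(deg), min rows for each leg"""
    if start is None:
        s=arm.get_state(); e=s['eef_pos']; cur=(e[0],e[1],e[2]-TT,np.degrees(s['ee_rot'][2]))
        print('now',np.round(cur,4),'w',round(float(s['width']),4),'t',round(float(s['t']),2))
    else: cur=start
    for w in wps:
        y=np.radians(cur[3]); dx,dy,dz=np.subtract(w[:3],cur[:3]); t=-((w[3]-cur[3]+180)%360-180)
        sx,sy=dx*np.cos(y)+dy*np.sin(y), dx*np.sin(y)-dy*np.cos(y)
        print(w,'->',[round(sx,4),round(sy,4),round(-dz,4),round(t,1)],'rows',int(np.ceil(max(np.hypot(np.hypot(dx,dy),dz)/.0625,abs(t)/10.7)))); cur=w
E
python3 - <<'E'
from h import *
p=cams.camera_params('wrist'); s=arm.get_state(); Rt=RM(s['ee_rot'])
print(p['intrinsics']); print('cam in tool',Rt.T@(np.array(p['position'])-s['eef_pos'])); print(Rt.T@RM(p['attitude']))
plan([(.33,.37,.22,3.3),(.446,.096,.16,3.3)])
E
```

```text
[[423.85143999   0.         313.93952474]
 [  0.         423.85143999 241.34113882]
 [  0.           0.           1.        ]]
cam in tool [ 0.07712717 -0.00113023  0.01989467]
[[-3.97677221e-04 -9.57470601e-01 -2.88530571e-01]
 [ 9.99999920e-01 -3.93215144e-04 -7.34246266e-05]
 [-4.31526686e-05 -2.88530577e-01  9.57470681e-01]]
now [  0.2186   0.6386   0.2266 -18.8948] w 0.0874 t 1.45
(0.33, 0.37, 0.22, 3.3) -> [np.float64(0.1924), np.float64(0.2181), np.float64(0.0066), np.float64(-22.2)] rows 5
(0.446, 0.096, 0.16, 3.3) -> [np.float64(0.1), np.float64(0.2802), np.float64(0.06), -0.0] rows 5
```

Emit:
{"api": "play_rows", "payload": {
  "targets": [
    [[0.1924, 0.2181, 0.0066, -22.2], [0.1924, 0.2181, 0.0066, -22.2], [0.1924, 0.2181, 0.0066, -22.2], [0.1924, 0.2181, 0.0066, -22.2], [0.1924, 0.2181, 0.0066, -22.2]]
  ],
  "grip": 0
}}

```text
t: 2.08
eef_pos: [0.3305, 0.3674, 0.3984]
ee_rot: [-3.141, -0.0, 0.057]
force: [0.2, 0.4, 0.4]
width: 0.0879
```

Emit:
{"api": "play_rows", "payload": {
  "targets": [
    [[0.1, 0.28, 0.06, 0], [0.1, 0.28, 0.06, 0], [0.1, 0.28, 0.06, 0], [0.1, 0.28, 0.06, 0], [0.1, 0.28, 0.06, 0]]
  ]
}}

```text
t: 2.7
eef_pos: [0.4464, 0.0941, 0.3381]
ee_rot: [-3.141, -0.001, 0.058]
force: [0.6, 0.4, 0.4]
width: 0.0879
```

```bash
python3 - <<'E'
from h import *
plan([(.446,.096,.16,3.3)])
rgb,d,p=grab('wrist'); save('w1',rgb); cassettes(rgb,d,p,'wrist','used0')
E
```

```text
now [0.4464 0.0941 0.16   3.2958] w 0.0879 t 2.7
(0.446, 0.096, 0.16, 3.3) -> [np.float64(-0.0002), np.float64(-0.0019), np.float64(0.0), np.float64(-0.0)] rows 1
used0 0.82 4859 c [0.4471 0.0965] z 0.0322 wh 70.2 35.3 ang 0.1 col [176. 154. 114.]
used0 0.68 959 c [0.3503 0.1534] z 0.012 wh 47.9 16.8 ang 88.5 col [205.  79.  98.]
used0 0.43 779 c [ 0.4145 -0.0517] z 0.0366 wh 25.1 20.6 ang -37.7 col [ 14.  53. 103.]
```

View pics/w1.png

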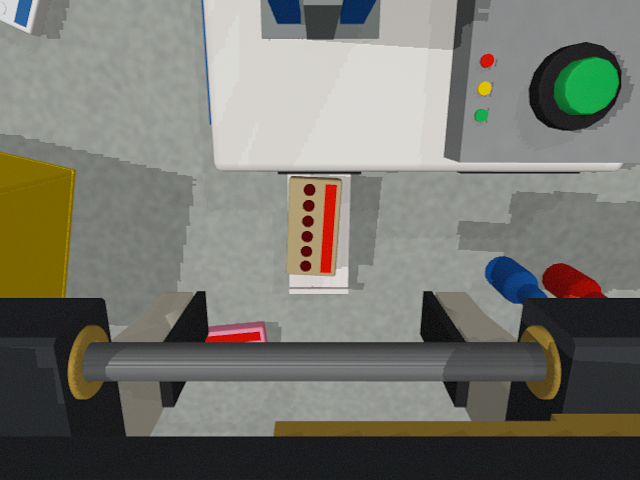

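```bash
python3 - <<'E'
from h import *
plan([(.4471,.0965,.08,1.5),(.4471,.0965,.011,1.5),(.4471,.0965,.13,1.5)])
T=np.load('top0.npz'); p=cams.camera_params('top'); C=cloud(T['d'],p); 
m=(abs(C[...,0]-.42)<.11)&(abs(C[...,1]-.355)<.11)&(C[...,2]>.078)&(C[...,2]<.092); print('bin rim',rect(C[m][:,:2]),m.sum())
E
```

```text
now [0.4464 0.0923 0.1589 3.0151] w 0.0878 t 2.8
(0.4471, 0.0965, 0.08, 1.5) -> [np.float64(0.0009), np.float64(-0.0042), np.float64(0.0789), np.float64(1.5)] rows 2
(0.4471, 0.0965, 0.011, 1.5) -> [np.float64(0.0), np.float64(0.0), np.float64(0.069), -0.0] rows 2
(0.4471, 0.0965, 0.13, 1.5) -> [np.float64(0.0), np.float64(0.0), np.float64(-0.119), -0.0] rows 2
bin rim (array([0.4215127 , 0.34990121]), 131.38345336914062, 130.20089721679688, 79.26122283935547) 390
```

Emit:
{"api": "play_rows", "payload": {
  "targets": [
    [[0, 0, 0, 0], [0, 0, 0, 0]]
  ]
}}

```text
t: 3.05
eef_pos: [0.4459, 0.097, 0.3385]
ee_rot: [-3.141, -0.001, 0.059]
force: [0.6, 0.3, -0.2]
width: 0.0879
```

```bash
python3 - <<'E'
from h import *
plan([(.4471,.0965,.07,1.5),(.4471,.0965,.011,1.5),(.4471,.0965,.13,1.5)])
rgb,d,p=grab('wrist'); cassettes(rgb,d,p,'wrist','used0'); plan([])
E
```

```text
now [0.4459 0.097  0.1604 3.3684] w 0.0879 t 3.05
(0.4471, 0.0965, 0.07, 1.5) -> [np.float64(0.0011), np.float64(0.0006), np.float64(0.0904), np.float64(1.9)] rows 2
(0.4471, 0.0965, 0.011, 1.5) -> [np.float64(0.0), np.float64(0.0), np.float64(0.059), -0.0] rows 1
(0.4471, 0.0965, 0.13, 1.5) -> [np.float64(0.0), np.float64(0.0), np.float64(-0.119), -0.0] rows 2
used0 0.96 983 c [0.3494 0.1554] z 0.012 wh 49.5 13.7 ang -84.8 col [205.  80.  98.]
used0 0.55 4860 c [0.447  0.0965] z 0.0323 wh 70.6 35.2 ang 0.0 col [176. 154. 114.]
now [0.4458 0.0972 0.1603 3.4137] w 0.0877 t 3.15
```

Emit:
{"api": "play_rows", "payload": {
  "targets": [
    [[0.001, 0, 0.09, 1.9], [0.001, 0, 0.09, 1.9], [0.001, 0, 0.149, 1.9], [0.001, 0, 0.149, 1.9], [0.001, 0, 0.149, 1.9]]
  ]
}}

```text
t: 3.78
eef_pos: [0.4475, 0.0972, 0.1905]
ee_rot: [-3.141, -0.001, 0.026]
force: [0.5, 0.2, 0.9]
width: 0.0877
```

Emit:
{"api": "play_rows", "payload": {
  "targets": [
    [[0, 0, 0, 0], [0, 0, 0, 0], [0, 0, 0, 0], [0, 0, 0, 0], [0, 0, 0, 0]]
  ],
  "grip": 255,
  "newtons": 40
}}

```text
t: 4.4
eef_pos: [0.447, 0.0962, 0.1891]
ee_rot: [-3.142, -0.0, 0.024]
force: [0.0, 0.7, -1.0]
width: 0.0434
```

Emit:
{"api": "play_rows", "payload": {
  "targets": [
    [[0, 0, -0.03, 0], [0, 0, -0.06, 0], [0, 0, -0.12, 0], [0, 0, -0.12, 0]]
  ]
}}

```text
t: 4.9
eef_pos: [0.4483, 0.0969, 0.3133]
ee_rot: [-3.138, -0.007, 0.025]
force: [-0.5, 0.5, -1.1]
width: 0.0342
```

```bash
python3 - <<'E'
from h import *
plan([(.4215,.35,.13,-10.7),(.4215,.35,.075,-10.7)])
rgb,d,p=grab('wrist'); save('w2',rgb)
E
```

```text
now [0.4483 0.0969 0.1352 1.442 ] w 0.0342 t 4.9
(0.4215, 0.35, 0.13, -10.7) -> [np.float64(-0.0204), np.float64(-0.2537), np.float64(0.0052), np.float64(12.1)] rows 5
(0.4215, 0.35, 0.075, -10.7) -> [np.float64(0.0), np.float64(-0.0), np.float64(0.055), -0.0] rows 1
```

View pics/w2.png

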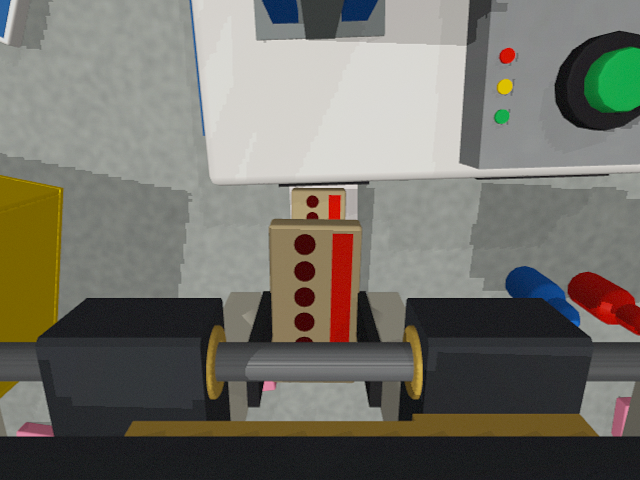

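Emit:
{"api": "play_rows", "payload": {
  "targets": [
    [[-0.02, -0.254, 0.005, 12.1], [-0.02, -0.254, 0.005, 12.1], [-0.02, -0.254, 0.005, 12.1], [-0.02, -0.254, 0.005, 12.1], [-0.02, -0.254, 0.005, 12.1]]
  ]
}}

```text
t: 5.58
eef_pos: [0.42, 0.3528, 0.3022]
ee_rot: [3.14, 0.001, -0.184]
force: [0.7, -1.1, -0.6]
width: 0.0342
```

Emit:
{"api": "play_rows", "payload": {
  "targets": [
    [[0, 0, 0, 0], [0, 0, 0.055, 0], [0, 0, 0.055, 0]]
  ]
}}

```text
t: 5.95
eef_pos: [0.4198, 0.3465, 0.2457]
ee_rot: [3.134, 0.004, -0.189]
force: [-0.1, -1.3, 0.2]
width: 0.0344
```

Emit:
{"api": "play_rows", "payload": {
  "targets": [
    [[0, 0, 0, 0], [0, 0, 0, 0], [0, 0, 0, 0], [0, 0, -0.06, 0], [0, 0, -0.06, 0]]
  ],
  "grip": 85
}}

```text
t: 6.58
eef_pos: [0.4218, 0.351, 0.3143]
ee_rot: [-3.133, -0.004, -0.186]
force: [0.0, -0.3, -1.1]
width: 0.0584
```

```bash
python3 - <<'E'
from h import *
plan([(.446,.096,.13,3.3)])
rgb,d,p=grab('wrist'); cassettes(rgb,d,p,'wrist','used0')
E
```

```text
now [  0.4218   0.351    0.1362 -10.6377] w 0.0584 t 6.58
(0.446, 0.096, 0.13, 3.3) -> [np.float64(0.0708), np.float64(0.2462), np.float64(0.0062), np.float64(-13.9)] rows 5
used0 0.98 983 c [0.2679 0.3177] z 0.0121 wh 37.2 19.0 ang 80.3 col [239. 154. 181.]
used0 0.91 379 c [0.2846 0.4509] z 0.0104 wh 31.1 11.5 ang 67.0 col [  0. 115. 111.]
used0 0.67 5095 c [0.4256 0.3528] z 0.0163 wh 70.1 35.3 ang -12.4 col [168. 148. 110.]
used0 0.6 2806 c [0.335  0.1651] z 0.0121 wh 69.1 37.1 ang -81.0 col [239. 105. 126.]
```

Emit:
{"api": "play_rows", "payload": {
  "targets": [
    [[0.071, 0.246, 0.006, -13.9], [0.071, 0.246, 0.006, -13.9], [0.071, 0.246, 0.006, -13.9], [0.071, 0.246, 0.006, -13.9], [0.071, 0.246, 0.006, -13.9]]
  ]
}}

```text
t: 7.3
eef_pos: [0.444, 0.0913, 0.3023]
ee_rot: [3.141, 0.002, 0.052]
force: [-0.0, 0.7, -0.0]
width: 0.0582
```

Emit:
{"api": "play_rows", "payload": {
  "targets": [
    [[0, 0, 0, 0], [0, 0, 0, 0]]
  ]
}}

```text
t: 7.55
eef_pos: [0.445, 0.0957, 0.3029]
ee_rot: [3.142, 0.0, 0.057]
force: [-0.0, 0.5, 0.8]
width: 0.0586
```

```bash
python3 - <<'E'
from h import *
plan([(.447,.0965,.011,3.3)])
rgb,d,p=grab('wrist'); cassettes(rgb,d,p,'wrist','used0')
E
```

```text
now [0.445  0.0957 0.1248 3.2598] w 0.0586 t 7.55
(0.447, 0.0965, 0.011, 3.3) -> [np.float64(0.002), np.float64(-0.0007), np.float64(0.1138), np.float64(-0.0)] rows 2
used0 0.83 380 c [0.3253 0.1415] z 0.0122 wh 29.1 10.6 ang -81.0 col [220. 142. 168.]
used0 0.66 5680 c [0.4455 0.0967] z 0.0202 wh 70.3 35.4 ang 1.2 col [175. 152. 113.]
```

Emit:
{"api": "play_rows", "payload": {
  "targets": [
    [[0, -0.001, 0.06, 2], [0, -0.001, 0.113, 2], [0, -0.001, 0.113, 2], [0, -0.001, 0.113, 2]]
  ]
}}

```text
t: 8.15
eef_pos: [0.4455, 0.0967, 0.1913]
ee_rot: [-3.141, -0.001, 0.023]
force: [0.7, -1.2, 0.5]
width: 0.0581
```

Emit:
{"api": "play_rows", "payload": {
  "targets": [
    [[0, 0, 0, 0], [0, 0, 0, 0], [0, 0, 0, 0], [0, 0, 0, 0], [0, 0, 0, 0]]
  ],
  "grip": 255,
  "newtons": 40
}}

```text
t: 8.78
eef_pos: [0.4451, 0.0959, 0.1911]
ee_rot: [-3.141, -0.001, 0.021]
force: [-2.9, -0.5, 10.2]
width: 0.035
```

Emit:
{"api": "play_rows", "payload": {
  "targets": [
    [[0, 0, -0.03, 0], [0, 0, -0.06, 0], [0, 0, -0.12, 0], [0, 0, -0.12, 0]]
  ]
}}

```text
t: 9.28
eef_pos: [0.446, 0.0964, 0.3147]
ee_rot: [-3.137, -0.008, 0.022]
force: [0.3, -0.1, -0.9]
width: 0.0352
```

```bash
python3 - <<'E'
from h import *
plan([(.4215,.35,.13,-10.7),(.4215,.35,.075,-10.7)])
E
```

```text
now [0.446  0.0964 0.1366 1.2381] w 0.0352 t 9.28
(0.4215, 0.35, 0.13, -10.7) -> [np.float64(-0.019), np.float64(-0.2541), np.float64(0.0066), np.float64(11.9)] rows 5
(0.4215, 0.35, 0.075, -10.7) -> [np.float64(0.0), np.float64(-0.0), np.float64(0.055), -0.0] rows 1
```

Emit:
{"api": "play_rows", "payload": {
  "targets": [
    [[-0.019, -0.254, 0.006, 11.9], [-0.019, -0.254, 0.006, 11.9], [-0.019, -0.254, 0.006, 11.9], [-0.019, -0.254, 0.006, 11.9], [-0.019, -0.254, 0.006, 11.9]]
  ]
}}

```text
t: 9.9
eef_pos: [0.4199, 0.3525, 0.3033]
ee_rot: [3.141, 0.0, -0.184]
force: [0.4, -0.8, -0.5]
width: 0.0351
```

Emit:
{"api": "play_rows", "payload": {
  "targets": [
    [[0, 0, 0, 0], [0, 0, 0.055, 0], [0, 0, 0.055, 0]]
  ]
}}

```text
t: 10.28
eef_pos: [0.4196, 0.3462, 0.2461]
ee_rot: [3.134, 0.004, -0.189]
force: [-0.1, 0.2, 0.1]
width: 0.035
```

Emit:
{"api": "play_rows", "payload": {
  "targets": [
    [[0, 0, 0, 0], [0, 0, 0, 0], [0, 0, 0, 0], [0, 0, -0.06, 0], [0, 0, -0.06, 0]]
  ],
  "grip": 85
}}

```text
t: 10.9
eef_pos: [0.4215, 0.3507, 0.3143]
ee_rot: [-3.133, -0.004, -0.186]
force: [0.3, 0.6, -1.4]
width: 0.0584
```

```bash
python3 - <<'E'
from h import *
print(arm.tcp_to_tips)
plan([(.6005,.2918,.13,-20.8)])
rgb,d,p=grab('wrist'); cassettes(rgb,d,p,'wrist','used0')
C=cloud(d,p); m=(np.hypot(C[...,0]-.42,C[...,1]-.35)<.05)&(d>0)&(C[...,2]<.08); print(np.percentile(C[m][:,2],[1,10,50,90,99]))
E
```

```text
0.1781
now [  0.4215   0.3507   0.1362 -10.6372] w 0.0584 t 10.9
(0.6005, 0.2918, 0.13, -20.8) -> [np.float64(0.1867), np.float64(0.0248), np.float64(0.0062), np.float64(10.2)] rows 4
used0 0.83 475 c [0.4348 0.3644] z 0.0157 wh 76.6 31.1 ang -38.6 col [161. 143. 107.]
used0 0.74 2840 c [0.3353 0.1649] z 0.0121 wh 69.9 37.3 ang -81.8 col [240. 105. 127.]
used0 0.67 5538 c [0.422  0.3507] z 0.0283 wh 70.5 35.4 ang -10.7 col [191. 150. 113.]
used0 0.66 374 c [0.2846 0.4507] z 0.0105 wh 29.7 11.3 ang 66.5 col [  0. 116. 111.]
[0.00270444 0.0035054  0.00490488 0.02872904 0.02965758]
```

Both used cassettes lie stacked in the bin. Next, the fresh cassette on the left.

Emit:
{"api": "play_rows", "payload": {
  "targets": [
    [[0.187, 0.025, 0.006, 10.2], [0.187, 0.025, 0.006, 10.2], [0.187, 0.025, 0.006, 10.2], [0.187, 0.025, 0.006, 10.2], [0.187, 0.025, 0.006, 10.2]]
  ]
}}

```text
t: 11.62
eef_pos: [0.5995, 0.2895, 0.3016]
ee_rot: [3.14, 0.001, -0.366]
force: [0.5, 0.8, -0.1]
width: 0.0585
```

Emit:
{"api": "play_rows", "payload": {
  "targets": [
    [[0, 0, 0, 0], [0, 0, 0, 0]]
  ]
}}

```text
t: 11.88
eef_pos: [0.5987, 0.2907, 0.3035]
ee_rot: [-3.141, -0.0, -0.363]
force: [-0.6, -0.8, 0.2]
width: 0.0581
```

```bash
python3 - <<'E'
from h import *
plan([(.6005,.2918,.004,-20.8)])
rgb,d,p=grab('wrist'); cassettes(rgb,d,p,'wrist','cassette0')
E
```

```text
now [  0.5987   0.2907   0.1254 -20.8123] w 0.0581 t 11.88
(0.6005, 0.2918, 0.004, -20.8) -> [np.float64(0.0013), np.float64(-0.0017), np.float64(0.1214), np.float64(-0.0)] rows 2
cassette0 0.93 5357 c [0.6026 0.2937] z 0.0123 wh 69.8 35.4 ang -20.7 col [214. 213. 209.]
```

Emit:
{"api": "play_rows", "payload": {
  "targets": [
    [[0.0026, -0.0042, 0.06, 0], [0.0026, -0.0042, 0.115, 0], [0.0026, -0.0042, 0.121, 0], [0.0026, -0.0042, 0.121, 0]]
  ]
}}

```text
t: 12.48
eef_pos: [0.6037, 0.2935, 0.1832]
ee_rot: [-3.142, -0.0, -0.364]
force: [0.8, 0.2, 0.5]
width: 0.0582
```

Emit:
{"api": "play_rows", "payload": {
  "targets": [
    [[0, 0, 0, 0], [0, 0, 0, 0], [0, 0, 0, 0], [0, 0, 0, 0], [0, 0, 0, 0]]
  ],
  "grip": 255,
  "newtons": 50
}}

```text
t: 13.1
eef_pos: [0.6037, 0.2931, 0.1833]
ee_rot: [-3.141, -0.001, -0.364]
force: [-2.3, -0.1, 6.3]
width: 0.0352
```

Emit:
{"api": "play_rows", "payload": {
  "targets": [
    [[0, 0, -0.04, 0], [0, 0, -0.09, 0], [0, 0, -0.15, 0], [0, 0, -0.18, 0], [0, 0, -0.18, 0]]
  ]
}}

```text
t: 13.72
eef_pos: [0.6039, 0.2932, 0.3657]
ee_rot: [-3.136, -0.003, -0.365]
force: [-0.5, 0.6, -1.5]
width: 0.0353
```

```bash
python3 - <<'E'
from h import *
plan([(.54,.19,.185,-5),(.54,.097,.185,3.25)])
E
```

```text
now [  0.6039   0.2932   0.1876 -20.8869] w 0.0353 t 13.72
(0.54, 0.19, 0.185, -5) -> [np.float64(-0.0229), np.float64(0.1192), np.float64(0.0026), np.float64(-15.9)] rows 2
(0.54, 0.097, 0.185, 3.25) -> [np.float64(0.0081), np.float64(0.0926), np.float64(-0.0), -8.2] rows 2
```

Emit:
{"api": "play_rows", "payload": {
  "targets": [
    [[-0.023, 0.119, 0, -15.9], [-0.023, 0.119, 0, -15.9]]
  ]
}}

```text
t: 13.98
eef_pos: [0.5383, 0.1888, 0.3603]
ee_rot: [3.14, 0.002, -0.083]
force: [0.9, -0.4, -0.4]
width: 0.0352
```

Emit:
{"api": "play_rows", "payload": {
  "targets": [
    [[0.008, 0.0926, 0, -8.2], [0.008, 0.0926, 0, -8.2], [0.008, 0.0926, 0, -8.2], [0.008, 0.0926, 0, -8.2], [0.008, 0.0926, 0, -8.2]]
  ]
}}

```text
t: 14.6
eef_pos: [0.5396, 0.0978, 0.3616]
ee_rot: [3.141, 0.001, 0.057]
force: [-0.5, -0.3, -0.1]
width: 0.0348
```

```bash
python3 - <<'E'
from h import *
plan([(.6157,.1014,.16,3.25)])
rgb,d,p=grab('wrist'); save('w3',rgb); np.savez('w3',rgb=rgb,d=d,pos=p['position'],att=p['attitude']); C=cloud(d,p)
x,y,z=C[...,0],C[...,1],C[...,2]
for lo,hi in [(.126,.14),(.11,.124),(.036,.044),(.102,.112)]:
    m=(abs(x-.6157)<.07)&(abs(y-.1014)<.06)&(z>lo)&(z<hi)&(d>0)
    if m.sum()>20: print(lo,m.sum(),rect(C[m][:,:2]),np.median(z[m]))
E
```

```text
now [0.5396 0.0978 0.1835 3.2488] w 0.0348 t 14.6
(0.6157, 0.1014, 0.16, 3.25) -> [np.float64(0.0762), np.float64(0.0008), np.float64(0.0235), np.float64(-0.0)] rows 2
0.126 3156 (array([0.61726453, 0.10212951]), 85.4588394165039, 51.25580596923828, 3.202404260635376) 0.13066914995804374
0.11 2968 (array([0.61712341, 0.10212352]), 100.3461685180664, 50.56170654296875, 2.893584728240967) 0.12086295168666135
0.036 19776 (array([0.61570282, 0.10139955]), 139.984130859375, 119.99317169189453, -1.52587890625e-05) 0.04024649744156189
0.102 9159 (array([0.61735083, 0.10206503]), 84.8592300415039, 50.59047317504883, 2.9339513778686523) 0.10811465816117333
```

View pics/w3.png

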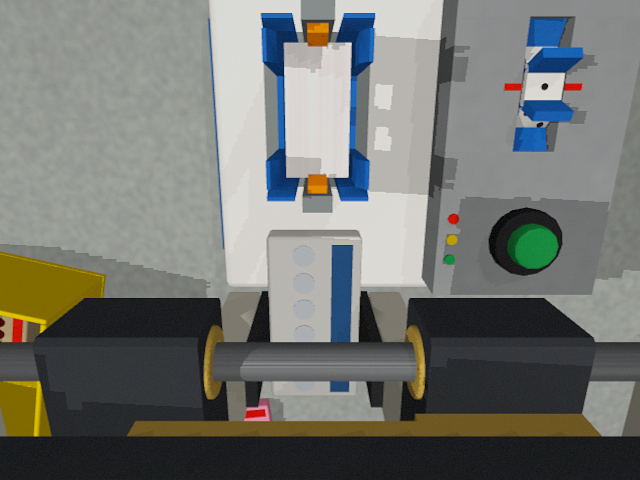

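```bash
cat >> h.py <<'E'
def held(d,p,show=True):
    """held cassette centre in tool frame (mm), from leading edge and sides"""
    s=arm.get_state(); C=cloud(d,p); L=(C-s['eef_pos'])@RM(s['ee_rot'])
    m=(d>0)&(abs(L[...,1])<.03)&(L[...,2]>.155)&(L[...,2]<.19)&(L[...,0]>-.03)&(L[...,0]<.06)
    n,l,st,_=cv2.connectedComponentsWithStats(m.astype(np.uint8)); i=1+np.argmax(st[1:,4]); P=L[l==i]*1000
    f=P[P[:,0]>15]; zt=np.median(f[:,2]); f=f[abs(f[:,2]-zt)<3]
    e=np.array([[b+.5,f[abs(f[:,1]-b-.5)<1][:,0].max()] for b in range(-14,14)]); k=np.polyfit(e[:,0],e[:,1],1)
    print('held: n',len(f),'top z from tcp',zt.round(1),'front x',np.median(e[:,1]).round(1),'centre x',(np.median(e[:,1])-35).round(1),'y',np.percentile(f[:,1],[1,99]).round(1),'slope deg',np.degrees(k[0]).round(1))
def magazine(d,p,c=(.6173,.1021)):
    C=cloud(d,p);x,y,z=C[...,0],C[...,1],C[...,2]
    for lo,hi in [(.126,.14),(.102,.124)]:
        m=(abs(x-c[0])<.055)&(abs(y-c[1])<.035)&(z>lo)&(z<hi)&(d>0)
        if m.sum()>20: r=rect(C[m][:,:2]); print('mag',lo,m.sum(),r[0].round(4),np.round(r[1:],1))
    m=(np.hypot(x-c[0],y-c[1])<.015)&(d>0); print('stack top z pct',np.percentile(z[m],[5,50,95]).round(4))
E
python3 - <<'E'
from h import *
rgb,d,p=grab('wrist'); held(d,p); magazine(d,p)
plan([(.6173,.1021,.16,3.1)])
# wheel/button
C=cloud(d,p);x,y,z=C[...,0],C[...,1],C[...,2]
green=(rgb[...,1]>100)&(rgb[...,0]<80)&(rgb[...,2]<110)&(z>.085)&(z<.1)&(d>0); print('btn',rect(C[green][:,:2]),np.median(z[green]))
m=(abs(x-.64)<.05)&(abs(y+.034)<.03)&(z>.08)&(d>0); print('ridges',rect(C[m][:,:2]),np.percentile(z[m],[50,99]))
E
```

```text
held: n 4651 top z from tcp 171.3 front x 34.1 centre x -0.9 y [-19.1  15.8] slope deg 0.1
mag 0.126 3136 [0.6174 0.1021] [85.6 51.1  3.2]
mag 0.102 11972 [0.6171 0.1022] [100.3  50.6   3.1]
stack top z pct [0.107  0.1081 0.1093]
now [0.5395 0.0979 0.1836 3.2595] w 0.0354 t 14.7
(0.6173, 0.1021, 0.16, 3.1) -> [np.float64(0.0779), np.float64(0.0002), np.float64(0.0236), np.float64(0.2)] rows 2
btn (array([ 0.54512054, -0.03817711]), 29.144851684570312, 26.561229705810547, 75.03700256347656) 0.0939949804420491
ridges (array([ 0.63979272, -0.0314581 ]), 38.877498626708984, 23.30190658569336, 3.3476812839508057) [0.08778462 0.09068988]
```

Emit:
{"api": "play_rows", "payload": {
  "targets": [
    [[0.0787, 0.0016, 0.028, 0.1], [0.0787, 0.0016, 0.028, 0.1], [0.0787, 0.0016, 0.028, 0.1], [0.0787, 0.0016, 0.028, 0.1]]
  ],
  "newtons": 60
}}

```text
t: 15.2
eef_pos: [0.6177, 0.1001, 0.334]
ee_rot: [3.141, 0.001, 0.054]
force: [-0.3, 0.1, -0.3]
width: 0.035
```

Emit:
{"api": "play_rows", "payload": {
  "targets": [
    [[0, 0, 0.006, 0], [0, 0, 0.012, 0], [0, 0, 0.02, 0], [0, 0, 0.026, 0], [0, 0, 0.031, 0]]
  ]
}}

```text
t: 15.82
eef_pos: [0.6181, 0.0999, 0.3025]
ee_rot: [3.141, 0.0, 0.054]
force: [0.0, -0.2, -0.4]
width: 0.035
```

Emit:
{"api": "play_rows", "payload": {
  "targets": [
    [[0, 0, 0.005, 0], [0, 0, 0.01, 0], [0, 0, 0.015, 0], [0, 0, 0.019, 0], [0, 0, 0.022, 0]]
  ]
}}

```text
t: 16.45
eef_pos: [0.6188, 0.1001, 0.2822]
ee_rot: [-3.141, -0.002, 0.055]
force: [-2.4, 1.3, 8.8]
width: 0.0352
```

Emit:
{"api": "play_rows", "payload": {
  "targets": [
    [[0, 0, 0.002, 0], [0, 0, 0.003, 0], [0, 0, 0.003, 0]]
  ]
}}

```text
t: 16.82
eef_pos: [0.6188, 0.1001, 0.2787]
ee_rot: [-3.141, -0.002, 0.055]
force: [0.4, -0.5, 4.6]
width: 0.0349
```

```bash
python3 - <<'E'
from h import *
print(arm.get_state()['force'])
rgb,d,p=grab('wrist'); held(d,p)
E
```

```text
[ 0.35283729 -0.47954239  4.58160115]
held: n 4378 top z from tcp 170.6 front x 49.1 centre x 14.1 y [-23.2  19. ] slope deg -5.0
```

Emit:
{"api": "play_rows", "payload": {
  "targets": [
    [[0, 0, 0.002, 0], [0, 0, 0.002, 0]]
  ]
}}

```text
t: 17.12
eef_pos: [0.6188, 0.1001, 0.2767]
ee_rot: [-3.141, -0.002, 0.055]
force: [1.9, 0.9, 5.9]
width: 0.035
```

Emit:
{"api": "play_rows", "payload": {
  "targets": [
    [[0, 0, 0, 0], [0, 0, 0, 0], [0, 0, 0, 0], [0, 0, -0.04, 0], [0, 0, -0.085, 0]]
  ],
  "grip": 95
}}

```text
t: 17.75
eef_pos: [0.6179, 0.0998, 0.3609]
ee_rot: [3.141, 0.003, 0.054]
force: [-0.1, 1.3, 0.3]
width: 0.0546
```

Emit:
{"api": "play_rows", "payload": {
  "targets": [
    [[-0.08, 0, 0, 0], [-0.08, 0, 0, 0], [-0.08, 0, 0, 0], [-0.08, 0, 0, 0]]
  ]
}}

```text
t: 18.25
eef_pos: [0.539, 0.0958, 0.3611]
ee_rot: [3.141, -0.0, 0.054]
force: [0.7, 0.5, -0.3]
width: 0.0553
```

```bash
python3 - <<'E'
from h import *
rgb,d,p=grab('wrist'); magazine(d,p); save('w4',cv2.resize(rgb[:300,180:460],None,fx=2,fy=2))
plan([(.531,-.2432,.13,-20)])
E
```

```text
mag 0.126 3123 [0.6174 0.1022] [85.1 51.3  3.3]
mag 0.102 12765 [0.6167 0.1022] [100.3  50.9   3. ]
stack top z pct [0.1092 0.1103 0.1115]
now [0.5391 0.0958 0.1827 3.1067] w 0.055 t 18.3
(0.531, -0.2432, 0.13, -20) -> [np.float64(-0.0265), np.float64(0.3381), np.float64(0.0527), np.float64(23.1)] rows 6
```

View pics/w4.png

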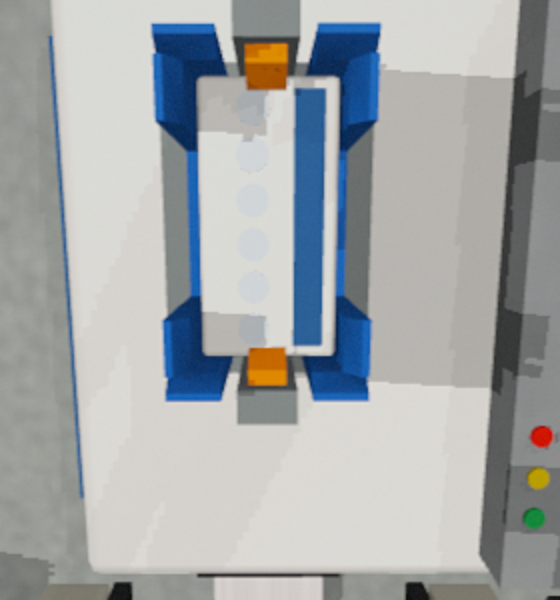

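Emit:
{"api": "play_rows", "payload": {
  "targets": [
    [[-0.013, 0.17, 0, 0], [-0.013, 0.17, 0, 0], [-0.013, 0.17, 0, 0]]
  ]
}}

```text
t: 18.68
eef_pos: [0.5351, -0.077, 0.3605]
ee_rot: [3.141, 0.001, 0.054]
force: [0.4, 0.4, -0.2]
width: 0.0549
```

Emit:
{"api": "play_rows", "payload": {
  "targets": [
    [[-0.0135, 0.168, 0.055, 26.5], [-0.0135, 0.168, 0.055, 26.5], [-0.0135, 0.168, 0.055, 26.5], [-0.0135, 0.168, 0.055, 26.5], [-0.0135, 0.168, 0.055, 26.5]]
  ]
}}

```text
t: 19.3
eef_pos: [0.5306, -0.2438, 0.3054]
ee_rot: [3.141, 0.001, -0.409]
force: [-0.3, 0.6, 0.0]
width: 0.055
```

Emit:
{"api": "play_rows", "payload": {
  "targets": [
    [[0, 0, 0, 0]]
  ]
}}

```text
t: 19.42
eef_pos: [0.5307, -0.2426, 0.3063]
ee_rot: [-3.141, -0.001, -0.407]
force: [0.2, -0.2, -0.1]
width: 0.0551
```

```bash
cat >> h.py <<'E'
def near(q='cassette0',ztips=.005):
    rgb,d,p=grab('wrist'); s=arm.get_state(); C=cloud(d,p); best=None
    for r in finder.masks_of('wrist',q):
        P=C[(cv2.erode(r['mask'].astype(np.uint8),np.ones((2,2)))>0)&(d>0)]
        if len(P)<1000: continue
        P=P[abs(P[:,2]-np.median(P[:,2]))<.008]; c,w,h,a=rect(P[:,:2])
        print(round(r['score'],2),len(P),c.round(4),'z',np.median(P[:,2]).round(4),np.round([w,h,a],1))
        if w>66 and h>32:
            dd=np.hypot(*(c-s['eef_pos'][:2]))
            if best is None or dd<best[0]: best=(dd,c,a)
    if best: plan([(*best[1],ztips,best[2])])
E
python3 -c "
from h import *
near()"
```

```text
0.79 6797 [ 0.5453 -0.3728] z 0.0122 [69.9 36.4 -2.6]
0.65 5229 [ 0.5324 -0.2429] z 0.0123 [ 70.2  35.2 -23.9]
0.58 1639 [ 0.4176 -0.2247] z 0.0123 [70.8 35.2 20.8]
0.39 5091 [ 0.6068 -0.0939] z 0.0387 [115.2  13.9   2.3]
now [  0.5306  -0.2424   0.1285 -23.2848] w 0.0552 t 19.52
(np.float64(0.5324395141601562), np.float64(-0.24291386413574217), 0.005, -23.921539306640625) -> [np.float64(0.0019), np.float64(-0.0002), np.float64(0.1235), np.float64(0.6)] rows 2
```

Emit:
{"api": "play_rows", "payload": {
  "targets": [
    [[0.0012, 0, 0.06, 0.6], [0.0012, 0, 0.115, 0.6], [0.0012, 0, 0.1235, 0.6], [0.0012, 0, 0.1235, 0.6]]
  ]
}}

```text
t: 20.02
eef_pos: [0.532, -0.2435, 0.1835]
ee_rot: [3.141, -0.0, -0.417]
force: [0.8, -0.4, 0.3]
width: 0.0553
```

Emit:
{"api": "play_rows", "payload": {
  "targets": [
    [[0, 0, 0, 0], [0, 0, 0, 0], [0, 0, 0, 0], [0, 0, 0, 0], [0, 0, 0, 0]]
  ],
  "grip": 255
}}

```text
t: 20.65
eef_pos: [0.5318, -0.2439, 0.1841]
ee_rot: [-3.141, -0.002, -0.418]
force: [-0.7, 1.6, 7.9]
width: 0.035
```

Emit:
{"api": "play_rows", "payload": {
  "targets": [
    [[0, 0, -0.04, 0], [0, 0, -0.09, 0], [0, 0, -0.15, 0], [0, 0, -0.18, 0], [0, 0, -0.18, 0]]
  ]
}}

```text
t: 21.28
eef_pos: [0.5316, -0.244, 0.3663]
ee_rot: [-3.14, -0.006, -0.419]
force: [0.6, 0.4, -1.3]
width: 0.0352
```

```bash
python3 - <<'E'
from h import *
rgb,d,p=grab('wrist'); held(d,p)
plan([(.57,-.07,.185,-10),(.6182,.1008,.157,3.1)])
E
```

```text
held: n 5034 top z from tcp 170.0 front x 36.0 centre x 1.0 y [-19.  16.] slope deg 0.3
now [  0.5311  -0.2439   0.186  -24.0088] w 0.0346 t 21.32
(0.57, -0.07, 0.185, -10) -> [np.float64(-0.0352), np.float64(-0.1747), np.float64(0.001), np.float64(-14.0)] rows 3
(0.6182, 0.1008, 0.157, 3.1) -> [np.float64(0.0178), np.float64(-0.1766), np.float64(0.028), -13.1] rows 3
```

Emit:
{"api": "play_rows", "payload": {
  "targets": [
    [[-0.0352, -0.1747, 0, -14], [-0.0352, -0.1747, 0, -14], [-0.0352, -0.1747, 0, -14], [-0.0352, -0.1747, 0, -14]]
  ]
}}

```text
t: 21.82
eef_pos: [0.5704, -0.0668, 0.3612]
ee_rot: [3.141, 0.002, -0.171]
force: [0.7, -1.0, -0.0]
width: 0.035
```

Emit:
{"api": "play_rows", "payload": {
  "targets": [
    [[0.016, -0.1757, 0, -13.1], [0.016, -0.1757, 0, -13.1], [0.016, -0.1757, 0.028, -13.1], [0.016, -0.1757, 0.028, -13.1], [0.016, -0.1757, 0.028, -13.1]]
  ]
}}

```text
t: 22.45
eef_pos: [0.6161, 0.0998, 0.3335]
ee_rot: [3.141, 0.002, 0.054]
force: [-0.0, -1.0, 0.7]
width: 0.0347
```

Emit:
{"api": "play_rows", "payload": {
  "targets": [
    [[0, 0, 0, 0], [0, 0, 0, 0]]
  ]
}}

```text
t: 22.7
eef_pos: [0.6163, 0.0992, 0.3352]
ee_rot: [-3.141, -0.001, 0.053]
force: [0.8, 0.8, -1.2]
width: 0.0347
```

```bash
python3 - <<'E'
from h import *
rgb,d,p=grab('wrist'); held(d,p)
plan([(.6163,.1003,.123,3.1)])
E
```

```text
held: n 4920 top z from tcp 172.1 front x 35.5 centre x 0.5 y [-19.1  15.9] slope deg 0.2
now [0.6163 0.0994 0.1571 3.0313] w 0.0348 t 22.75
(0.6163, 0.1003, 0.123, 3.1) -> [np.float64(0.0), np.float64(-0.0009), np.float64(0.0341), np.float64(-0.1)] rows 1
```

Emit:
{"api": "play_rows", "payload": {
  "targets": [
    [[0, -0.0009, 0.006, 0], [0, -0.0009, 0.014, 0], [0, -0.0009, 0.022, 0], [0, -0.0009, 0.028, 0], [0, -0.0009, 0.033, 0]]
  ]
}}

```text
t: 23.38
eef_pos: [0.6167, 0.1014, 0.3014]
ee_rot: [3.141, -0.001, 0.055]
force: [2.3, 0.2, 3.1]
width: 0.0353
```

Emit:
{"api": "play_rows", "payload": {
  "targets": [
    [[0, 0, 0.005, 0], [0, 0, 0.01, 0], [0, 0, 0.015, 0], [0, 0, 0.019, 0], [0, 0, 0.022, 0]]
  ]
}}

```text
t: 24.0
eef_pos: [0.6176, 0.1016, 0.2816]
ee_rot: [-3.141, -0.005, 0.055]
force: [2.2, -0.3, 7.5]
width: 0.0345
```

Emit:
{"api": "play_rows", "payload": {
  "targets": [
    [[0, 0, 0.002, 0], [0, 0, 0.003, 0], [0, 0, 0.004, 0], [0, 0, 0.004, 0]]
  ]
}}

```text
t: 24.5
eef_pos: [0.6176, 0.1016, 0.2774]
ee_rot: [-3.141, -0.004, 0.055]
force: [1.9, -0.7, 7.7]
width: 0.0349
```

Emit:
{"api": "play_rows", "payload": {
  "targets": [
    [[0, 0, 0.001, 0], [0, 0, 0.001, 0]]
  ]
}}

```text
t: 24.75
eef_pos: [0.6176, 0.1016, 0.2764]
ee_rot: [-3.141, -0.005, 0.055]
force: [1.6, -0.4, 7.3]
width: 0.0349
```

Emit:
{"api": "play_rows", "payload": {
  "targets": [
    [[0, 0, 0, 0], [0, 0, 0, 0], [0, 0, 0, 0], [0, 0, -0.04, 0], [0, 0, -0.085, 0]]
  ],
  "grip": 95
}}

```text
t: 25.38
eef_pos: [0.616, 0.1011, 0.3593]
ee_rot: [3.14, 0.003, 0.054]
force: [0.7, 0.5, -0.1]
width: 0.055
```

Emit:
{"api": "play_rows", "payload": {
  "targets": [
    [[-0.08, 0.02, 0, 0], [-0.08, 0.02, 0, 0], [-0.08, 0.02, 0, 0]]
  ]
}}

```text
t: 25.75
eef_pos: [0.5362, 0.0764, 0.3601]
ee_rot: [-3.141, -0.0, 0.054]
force: [0.5, 0.4, 0.6]
width: 0.0549
```

```bash
python3 - <<'E'
from h import *
rgb,d,p=grab('wrist'); magazine(d,p); np.save('w5.npy',rgb)
plan([(.545,-.15,.183,3),(.545,-.373,.13,-2.6)])
E
```

```text
mag 0.126 3255 [0.6175 0.1023] [85.7 51.1  3.1]
mag 0.102 12844 [0.6169 0.1021] [100.1  51.2   4. ]
stack top z pct [0.1092 0.1104 0.1116]
now [0.5372 0.0768 0.1819 3.1191] w 0.0549 t 25.8
(0.545, -0.15, 0.183, 3) -> [np.float64(-0.0046), np.float64(0.2269), np.float64(-0.0011), np.float64(0.1)] rows 4
(0.545, -0.373, 0.13, -2.6) -> [np.float64(-0.0117), np.float64(0.2227), np.float64(0.053), 5.6] rows 4
```

Emit:
{"api": "play_rows", "payload": {
  "targets": [
    [[-0.0046, 0.227, 0, 0], [-0.0046, 0.227, 0, 0], [-0.0046, 0.227, 0, 0], [-0.0046, 0.227, 0, 0]]
  ]
}}

```text
t: 26.3
eef_pos: [0.546, -0.1525, 0.359]
ee_rot: [3.141, 0.001, 0.053]
force: [0.6, 1.0, 0.9]
width: 0.0554
```

Emit:
{"api": "play_rows", "payload": {
  "targets": [
    [[-0.0117, 0.223, 0.053, 5.7], [-0.0117, 0.223, 0.053, 5.7], [-0.0117, 0.223, 0.053, 5.7], [-0.0117, 0.223, 0.053, 5.7], [-0.0117, 0.223, 0.053, 5.7]]
  ]
}}

```text
t: 26.92
eef_pos: [0.5455, -0.3765, 0.3037]
ee_rot: [-3.141, 0.003, -0.049]
force: [-0.3, 0.7, 0.1]
width: 0.055
```

Emit:
{"api": "play_rows", "payload": {
  "targets": [
    [[0, 0, 0, 0]]
  ]
}}

```text
t: 27.05
eef_pos: [0.546, -0.3736, 0.3056]
ee_rot: [-3.141, 0.001, -0.046]
force: [0.6, -0.2, 0.1]
width: 0.0551
```

```bash
python3 -c "
from h import *
near()"
```

```text
0.62 5263 [ 0.5455 -0.3735] z 0.0122 [70.1 35.3 -2.4]
now [ 0.5462 -0.3727  0.1285 -2.5412] w 0.0549 t 27.15
(np.float64(0.5454614868164063), np.float64(-0.37347921752929686), 0.005, -2.4135971069335938) -> [np.float64(-0.0007), np.float64(0.0008), np.float64(0.1235), np.float64(-0.1)] rows 2
```

Emit:
{"api": "play_rows", "payload": {
  "targets": [
    [[-0.0005, 0, 0.06, 0], [-0.0005, 0, 0.115, 0], [-0.0005, 0, 0.1235, 0], [-0.0005, 0, 0.1235, 0]]
  ]
}}

```text
t: 27.65
eef_pos: [0.5461, -0.3729, 0.1842]
ee_rot: [3.141, -0.001, -0.044]
force: [0.0, -0.1, 0.1]
width: 0.0552
```

Emit:
{"api": "play_rows", "payload": {
  "targets": [
    [[0, 0, 0, 0], [0, 0, 0, 0], [0, 0, 0, 0], [0, 0, 0, 0], [0, 0, 0, 0]]
  ],
  "grip": 255
}}

```text
t: 28.28
eef_pos: [0.5457, -0.3735, 0.1849]
ee_rot: [3.141, -0.002, -0.045]
force: [-0.5, 2.2, 7.2]
width: 0.0345
```

Emit:
{"api": "play_rows", "payload": {
  "targets": [
    [[0, 0, -0.04, 0], [0, 0, -0.09, 0], [0, 0, -0.15, 0], [0, 0, -0.18, 0], [0, 0, -0.18, 0]]
  ]
}}

```text
t: 28.9
eef_pos: [0.5454, -0.3735, 0.367]
ee_rot: [3.14, -0.006, -0.045]
force: [0.2, 0.4, 0.4]
width: 0.0348
```

```bash
python3 - <<'E'
from h import *
rgb,d,p=grab('wrist'); held(d,p)
plan([(.58,-.13,.185,0),(.6173,.1008,.185,3.1)])
E
```

```text
held: n 4872 top z from tcp 170.5 front x 35.6 centre x 0.6 y [-18.5  16.4] slope deg 0.1
now [ 0.545  -0.3733  0.1866 -2.6092] w 0.0343 t 28.95
(0.58, -0.13, 0.185, 0) -> [np.float64(0.0239), np.float64(-0.2446), np.float64(0.0016), np.float64(-2.6)] rows 4
(0.6173, 0.1008, 0.185, 3.1) -> [np.float64(0.0373), np.float64(-0.2308), np.float64(-0.0), -3.1] rows 4
```

Emit:
{"api": "play_rows", "payload": {
  "targets": [
    [[0.0239, -0.2446, 0, -2.6], [0.0239, -0.2446, 0, -2.6], [0.0239, -0.2446, 0, -2.6], [0.0239, -0.2446, 0, -2.6], [0.0239, -0.2446, 0, -2.6]]
  ]
}}

```text
t: 29.58
eef_pos: [0.5802, -0.1265, 0.3619]
ee_rot: [-3.141, 0.002, 0.005]
force: [-0.9, -0.0, -0.3]
width: 0.0348
```

Emit:
{"api": "play_rows", "payload": {
  "targets": [
    [[0.0367, -0.2308, 0, -3.1], [0.0367, -0.2308, 0, -3.1], [0.0367, -0.2308, 0, -3.1], [0.0367, -0.2308, 0.025, -3.1], [0.0367, -0.2308, 0.028, -3.1]]
  ]
}}

```text
t: 30.2
eef_pos: [0.6163, 0.1028, 0.3317]
ee_rot: [3.14, 0.005, 0.057]
force: [-0.8, 0.2, -0.0]
width: 0.0349
```

Emit:
{"api": "play_rows", "payload": {
  "targets": [
    [[0, 0, 0, 0], [0, 0, 0, 0]]
  ]
}}

```text
t: 30.45
eef_pos: [0.6168, 0.0995, 0.3353]
ee_rot: [3.141, -0.0, 0.053]
force: [0.2, -0.2, -0.3]
width: 0.0347
```

```bash
python3 - <<'E'
from h import *
rgb,d,p=grab('wrist'); held(d,p)
plan([(.6167,.1006,.123,3.1)])
E
```

```text
held: n 4662 top z from tcp 173.1 front x 34.6 centre x -0.4 y [-19.1  15.8] slope deg -0.2
now [0.6168 0.0995 0.1575 3.015 ] w 0.0351 t 30.5
(0.6167, 0.1006, 0.123, 3.1) -> [np.float64(-0.0001), np.float64(-0.0011), np.float64(0.0345), np.float64(-0.1)] rows 1
```

Emit:
{"api": "play_rows", "payload": {
  "targets": [
    [[0.001, -0.0009, 0.006, 0], [0.001, -0.0009, 0.014, 0], [0.001, -0.0009, 0.022, 0], [0.001, -0.0009, 0.028, 0], [0.001, -0.0009, 0.033, 0]]
  ]
}}

```text
t: 31.12
eef_pos: [0.6179, 0.1018, 0.3017]
ee_rot: [3.141, -0.0, 0.054]
force: [-0.3, -0.7, 7.5]
width: 0.0345
```

Emit:
{"api": "play_rows", "payload": {
  "targets": [
    [[0, 0, 0.005, 0], [0, 0, 0.01, 0], [0, 0, 0.015, 0], [0, 0, 0.019, 0], [0, 0, 0.022, 0]]
  ]
}}

```text
t: 31.75
eef_pos: [0.6187, 0.102, 0.2823]
ee_rot: [-3.141, -0.004, 0.055]
force: [-1.0, -0.7, 8.3]
width: 0.0349
```

Emit:
{"api": "play_rows", "payload": {
  "targets": [
    [[0, 0, 0.002, 0], [0, 0, 0.003, 0], [0, 0, 0.005, 0], [0, 0, 0.005, 0]]
  ]
}}

```text
t: 32.25
eef_pos: [0.6188, 0.102, 0.277]
ee_rot: [-3.141, -0.004, 0.055]
force: [-0.5, -0.4, 8.4]
width: 0.0348
```

```bash
python3 - <<'E'
from h import *
rgb,d,p=grab('wrist'); held(d,p); s=arm.get_state(); print(s['eef_pos'],s['force'])
C=cloud(d,p); m=(abs(C[...,0]-.6173-.02)<.006)&(abs(C[...,1]-.1021)<.01)&(d>0)&(C[...,2]>.08)&(C[...,2]<.14); print(m.sum(),np.median(C[m][:,2]))
E
```

```text
held: n 3914 top z from tcp 172.5 front x 34.2 centre x -0.8 y [-21.9  21.3] slope deg 1.8
[0.6187651  0.10199367 0.27702582] [-0.82781559 -1.29208172  8.6383392 ]
1508 0.10449086575315583
```

Top at 104.5 mm: past the latches. Release and check.

Emit:
{"api": "play_rows", "payload": {
  "targets": [
    [[0, 0, 0, 0], [0, 0, 0, 0], [0, 0, 0, 0], [0, 0, -0.04, 0], [0, 0, -0.085, 0]]
  ],
  "grip": 95
}}

```text
t: 32.92
eef_pos: [0.6175, 0.1017, 0.3599]
ee_rot: [3.141, 0.003, 0.054]
force: [0.8, 0.5, 0.5]
width: 0.0548
```

Emit:
{"api": "play_rows", "payload": {
  "targets": [
    [[-0.08, 0.02, 0, 0], [-0.08, 0.02, 0, 0], [-0.08, 0.02, 0, 0]]
  ]
}}

```text
t: 33.3
eef_pos: [0.5377, 0.077, 0.3606]
ee_rot: [-3.141, -0.001, 0.054]
force: [0.4, 0.2, -0.3]
width: 0.0547
```

```bash
python3 - <<'E'
from h import *
rgb,d,p=grab('wrist'); magazine(d,p); np.save('w6.npy',rgb)
plan([(.48,-.08,.183,8),(.4176,-.2247,.13,20.8)])
E
```

```text
mag 0.126 3201 [0.6174 0.1023] [85.2 51.2  3.3]
mag 0.102 12683 [0.6175 0.1022] [101.2  50.8   3.2]
stack top z pct [0.1093 0.1104 0.1116]
now [0.5387 0.0774 0.1825 3.1237] w 0.0553 t 33.35
(0.48, -0.08, 0.183, 8) -> [np.float64(-0.0672), np.float64(0.154), np.float64(-0.0005), np.float64(-4.9)] rows 3
(0.4176, -0.2247, 0.13, 20.8) -> [np.float64(-0.0819), np.float64(0.1346), np.float64(0.053), -12.8] rows 3
```

Emit:
{"api": "play_rows", "payload": {
  "targets": [
    [[-0.0672, 0.154, 0, -4.9], [-0.0672, 0.154, 0, -4.9], [-0.0672, 0.154, 0, -4.9], [-0.0672, 0.154, 0, -4.9]]
  ]
}}

```text
t: 33.85
eef_pos: [0.4799, -0.082, 0.3599]
ee_rot: [3.141, 0.0, 0.137]
force: [-0.1, -0.4, 0.0]
width: 0.0548
```

Emit:
{"api": "play_rows", "payload": {
  "targets": [
    [[-0.0819, 0.1346, 0.053, -12.8], [-0.0819, 0.1346, 0.053, -12.8], [-0.0819, 0.1346, 0.053, -12.8], [-0.0819, 0.1346, 0.053, -12.8], [-0.0819, 0.1346, 0.053, -12.8]]
  ]
}}

```text
t: 34.48
eef_pos: [0.4189, -0.2246, 0.307]
ee_rot: [3.141, 0.0, 0.363]
force: [-0.1, 0.5, -0.7]
width: 0.055
```

Emit:
{"api": "play_rows", "payload": {
  "targets": [
    [[0, 0, 0, 0]]
  ]
}}

```text
t: 34.6
eef_pos: [0.4188, -0.2239, 0.3074]
ee_rot: [3.141, -0.001, 0.364]
force: [-1.1, -0.8, 0.1]
width: 0.0549
```

```bash
python3 - <<'E'
from h import *
near()
rgb,d,p=grab('wrist'); C=cloud(d,p); x,y,z=C[...,0],C[...,1],C[...,2]
m=(d>0)&(abs(x-.41)<.06)&(y>-.14)&(y<-.02)&(z>.05)&(z<.1)
n,l,st,_=cv2.connectedComponentsWithStats(m.astype(np.uint8))
for i in range(1,n):
    if st[i,4]>30: P=C[l==i]; print('bottle',P.min(0).round(4),P.max(0).round(4),st[i,4])
E
```

```text
0.88 5108 [ 0.4171 -0.2247] z 0.0122 [70.1 35.2 22. ]
now [ 0.4185 -0.2239  0.1293 20.8955] w 0.0547 t 34.7
(np.float64(0.41714404296875), np.float64(-0.22473445129394531), 0.005, 21.980581283569336) -> [np.float64(-0.0016), np.float64(0.0003), np.float64(0.1243), np.float64(-1.1)] rows 2
bottle [ 0.4057 -0.0629  0.05  ] [ 0.4209 -0.0489  0.0696] 994
bottle [ 0.403  -0.1097  0.0501] [ 0.4179 -0.0951  0.0695] 829
```

Emit:
{"api": "play_rows", "payload": {
  "targets": [
    [[-0.0016, 0, 0.06, -1.1], [-0.0016, 0, 0.115, -1.1], [-0.0016, 0, 0.1235, -1.1], [-0.0016, 0, 0.1235, -1.1]]
  ]
}}

```text
t: 35.25
eef_pos: [0.417, -0.2251, 0.1842]
ee_rot: [3.141, 0.0, 0.383]
force: [0.2, -0.3, 1.0]
width: 0.0549
```

Emit:
{"api": "play_rows", "payload": {
  "targets": [
    [[0, 0, 0, 0], [0, 0, 0, 0], [0, 0, 0, 0], [0, 0, 0, 0], [0, 0, 0, 0]]
  ],
  "grip": 255
}}

```text
t: 35.88
eef_pos: [0.4169, -0.2253, 0.1849]
ee_rot: [3.14, -0.002, 0.383]
force: [-1.1, 1.8, 9.1]
width: 0.0347
```

Emit:
{"api": "play_rows", "payload": {
  "targets": [
    [[0, 0, -0.04, 0], [0, 0, -0.09, 0], [0, 0, -0.15, 0], [0, 0, -0.18, 0], [0, 0, -0.18, 0]]
  ]
}}

```text
t: 36.5
eef_pos: [0.4166, -0.2253, 0.3667]
ee_rot: [3.138, -0.006, 0.382]
force: [-0.1, 0.2, -1.0]
width: 0.0347
```

```bash
python3 - <<'E'
from h import *
rgb,d,p=grab('wrist'); held(d,p)
plan([(.52,-.06,.185,12),(.6173,.1008,.185,3.1)])
E
```

```text
held: n 4996 top z from tcp 171.0 front x 36.1 centre x 1.1 y [-18.5  16.4] slope deg -0.3
now [ 0.416  -0.2252  0.1867 21.8902] w 0.0347 t 36.55
(0.52, -0.06, 0.185, 12) -> [np.float64(0.1581), np.float64(-0.1145), np.float64(0.0017), np.float64(9.9)] rows 4
(0.6173, 0.1008, 0.185, 3.1) -> [np.float64(0.1286), np.float64(-0.1371), np.float64(-0.0), 8.9] rows 4
```

Emit:
{"api": "play_rows", "payload": {
  "targets": [
    [[0.158, -0.1145, 0, 9.9], [0.158, -0.1145, 0, 9.9], [0.158, -0.1145, 0, 9.9], [0.158, -0.1145, 0, 9.9], [0.158, -0.1145, 0, 9.9]]
  ]
}}

```text
t: 37.17
eef_pos: [0.52, -0.0594, 0.3621]
ee_rot: [-3.141, 0.003, 0.211]
force: [-0.7, -0.2, 0.2]
width: 0.0347
```

Emit:
{"api": "play_rows", "payload": {
  "targets": [
    [[0.128, -0.1371, 0, 8.9], [0.128, -0.1371, 0, 8.9], [0.128, -0.1371, 0, 8.9], [0.128, -0.1371, 0.015, 8.9], [0.128, -0.1371, 0.028, 8.9]]
  ]
}}

```text
t: 37.8
eef_pos: [0.6161, 0.0994, 0.3339]
ee_rot: [3.141, 0.002, 0.053]
force: [-0.4, -0.3, -0.7]
width: 0.0348
```

Emit:
{"api": "play_rows", "payload": {
  "targets": [
    [[0, 0, 0, 0], [0, 0, 0, 0]]
  ]
}}

```text
t: 38.05
eef_pos: [0.6166, 0.0995, 0.3361]
ee_rot: [3.142, -0.0, 0.053]
force: [0.4, 0.2, -0.5]
width: 0.0345
```

```bash
python3 - <<'E'
from h import *
rgb,d,p=grab('wrist'); held(d,p)
plan([(.6165,.1010,.123,3.1)])
E
```

```text
held: n 4637 top z from tcp 173.3 front x 34.4 centre x -0.6 y [-18.8  16.1] slope deg -0.1
now [0.6167 0.0997 0.1583 3.044 ] w 0.0349 t 38.1
(0.6165, 0.101, 0.123, 3.1) -> [np.float64(-0.0002), np.float64(-0.0013), np.float64(0.0353), np.float64(-0.1)] rows 1
```

Emit:
{"api": "play_rows", "payload": {
  "targets": [
    [[0.001, -0.0012, 0.006, 0], [0.001, -0.0012, 0.014, 0], [0.001, -0.0012, 0.022, 0], [0.001, -0.0012, 0.028, 0], [0.001, -0.0012, 0.033, 0]]
  ]
}}

```text
t: 38.72
eef_pos: [0.6179, 0.102, 0.3021]
ee_rot: [3.141, 0.0, 0.054]
force: [0.1, 0.7, 5.1]
width: 0.035
```

Emit:
{"api": "play_rows", "payload": {
  "targets": [
    [[0, 0, 0.005, 0], [0, 0, 0.01, 0], [0, 0, 0.015, 0], [0, 0, 0.019, 0], [0, 0, 0.022, 0]]
  ]
}}

```text
t: 39.35
eef_pos: [0.6188, 0.1021, 0.2831]
ee_rot: [-3.142, -0.004, 0.055]
force: [-1.9, -1.1, 13.5]
width: 0.0348
```

Emit:
{"api": "play_rows", "payload": {
  "targets": [
    [[0, 0, 0.002, 0], [0, 0, 0.003, 0], [0, 0, 0.005, 0], [0, 0, 0.005, 0]]
  ]
}}

```text
t: 39.85
eef_pos: [0.6188, 0.1021, 0.2777]
ee_rot: [-3.141, -0.004, 0.055]
force: [-1.4, -0.9, 11.1]
width: 0.035
```

```bash
python3 - <<'E'
from h import *
rgb,d,p=grab('wrist'); s=arm.get_state(); print(s['eef_pos'],s['force'])
C=cloud(d,p); m=(abs(C[...,0]-.6173-.02)<.006)&(abs(C[...,1]-.1021)<.01)&(d>0)&(C[...,2]>.08)&(C[...,2]<.14); print(m.sum(),np.median(C[m][:,2]))
E
```

```text
[0.61881481 0.10204994 0.27770341] [-1.3648434  -0.01879876  9.56428099]
1505 0.10508755755996646
```

Emit:
{"api": "play_rows", "payload": {
  "targets": [
    [[0, 0, 0, 0], [0, 0, 0, 0], [0, 0, 0, 0], [0, 0, -0.04, 0], [0, 0, -0.085, 0]]
  ],
  "grip": 95
}}

```text
t: 40.52
eef_pos: [0.6176, 0.1019, 0.3604]
ee_rot: [3.141, 0.003, 0.054]
force: [1.2, -0.0, -0.3]
width: 0.0549
```

Emit:
{"api": "play_rows", "payload": {
  "targets": [
    [[-0.08, 0.06, -0.02, 0], [-0.08, 0.06, -0.02, 0], [-0.08, 0.06, -0.02, 0], [-0.08, 0.06, -0.02, 0], [-0.08, 0.06, -0.02, 0]]
  ],
  "grip": 255
}}

```text
t: 41.15
eef_pos: [0.5417, 0.0382, 0.38]
ee_rot: [3.141, 0.001, 0.054]
force: [0.2, 0.7, 0.4]
width: 0.0103
```

```bash
python3 - <<'E'
from h import *
rgb,d,p=grab('wrist'); magazine(d,p); save('w7',rgb)
C=cloud(d,p);x,y,z=C[...,0],C[...,1],C[...,2]
green=(rgb[...,1]>100)&(rgb[...,0]<80)&(rgb[...,2]<110)&(z>.085)&(z<.1)&(d>0); print('btn',rect(C[green][:,:2]),np.median(z[green]))
a=np.radians(3.2); b=np.array([.5451,-.0382])+.095*np.array([np.cos(a),np.sin(a)]); print('wheel axis from btn',b)
for nm,m in [('ridge tips',(z>.084)),('wheel body',(z>.0735))]:
    m=m&(abs(x-.64)<.05)&(abs(y+.033)<.025)&(d>0); print(nm,rect(C[m][:,:2]),np.percentile(z[m],[5,50,99]))
t,dt,tp=grab('top'); cassettes(t,dt,tp,'top','cassette0'); save('t7',cv2.resize(t[150:370,150:510],None,fx=2,fy=2))
plan([])
E
```

```text
mag 0.126 2809 [0.6175 0.1023] [85.2 51.9  3.3]
mag 0.102 12050 [0.6175 0.1022] [101.4  51.5   3.2]
stack top z pct [0.1092 0.1105 0.1117]
btn (array([ 0.5455448 , -0.03661188]), 27.073144912719727, 26.55319595336914, 66.32342529296875) 0.09388893056362829
wheel axis from btn [ 0.63995187 -0.03289696]
ridge tips (array([ 0.63986578, -0.03176633]), 38.875186920166016, 22.73583221435547, 3.251798152923584) [0.08477283 0.08834213 0.09077223]
wheel body (array([ 0.63983728, -0.03300977]), 99.12893676757812, 49.900779724121094, 0.0015521803870797157) [0.07363397 0.08017461 0.0905705 ]
now [0.5416 0.0381 0.2018 3.1248] w 0.0017 t 41.3
```

View pics/w7.png

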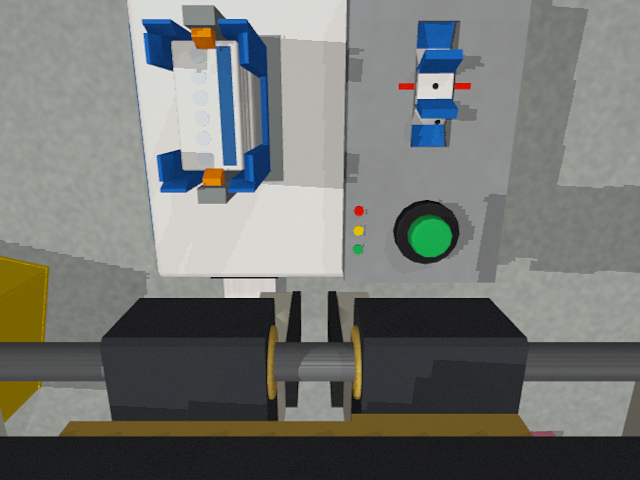

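View pics/t7.png

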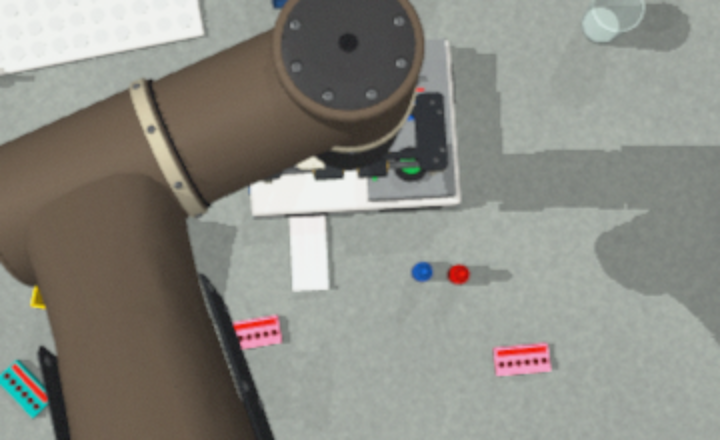

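```bash
python3 - <<'E'
from h import *
plan([(.6045,-.0345,.12,3.2),(.6045,-.0345,.082,3.2)])
E
```

```text
now [0.5416 0.0381 0.2018 3.1248] w 0.0017 t 41.3
(0.6045, -0.0345, 0.12, 3.2) -> [np.float64(0.0588), np.float64(0.0759), np.float64(0.0818), np.float64(-0.1)] rows 3
(0.6045, -0.0345, 0.082, 3.2) -> [np.float64(0.0), np.float64(0.0), np.float64(0.038), -0.0] rows 1
```

Emit:
{"api": "play_rows", "payload": {
  "targets": [
    [[0.0588, 0.0759, 0.04, 0], [0.0588, 0.0759, 0.0818, 0], [0.0588, 0.0759, 0.0818, 0], [0.0588, 0.0759, 0.0818, 0], [0.0588, 0.0759, 0.0818, 0]]
  ]
}}

```text
t: 41.92
eef_pos: [0.6043, -0.0341, 0.3004]
ee_rot: [-3.141, -0.002, 0.055]
force: [-0.4, 1.2, 0.8]
width: 0.0004
```

Emit:
{"api": "play_rows", "payload": {
  "targets": [
    [[0, 0, 0.02, 0], [0, 0, 0.038, 0], [0, 0, 0.038, 0], [0, 0, 0.038, 0]]
  ]
}}

```text
t: 42.42
eef_pos: [0.6044, -0.0344, 0.2625]
ee_rot: [-3.141, -0.002, 0.055]
force: [0.0, 0.3, 1.0]
width: 0.0004
```

Emit:
{"api": "play_rows", "payload": {
  "targets": [
    [[0.007, 0, 0, 0], [0.014, 0, 0, 0], [0.021, 0, 0, 0], [0.026, 0, 0, 0], [0.029, 0, 0, 0]]
  ]
}}

```text
t: 43.05
eef_pos: [0.6343, -0.0332, 0.2615]
ee_rot: [3.142, -0.003, 0.055]
force: [2.2, -0.6, 4.7]
width: 0.0005
```

Emit:
{"api": "play_rows", "payload": {
  "targets": [
    [[0, 0, 0, 0], [0, 0, -0.02, 0], [0, 0, -0.038, 0], [-0.029, 0, -0.038, 0], [-0.029, 0, -0.038, 0]]
  ]
}}

```text
t: 43.68
eef_pos: [0.6022, -0.0351, 0.2993]
ee_rot: [-3.141, 0.001, 0.054]
force: [1.1, -0.3, 0.6]
width: 0.0004
```

```bash
python3 - <<'E'
from h import *
rgb,d,p=grab('wrist'); save('w8',rgb)
plan([(.6045,-.0345,.12,3.2)])
E
```

```text
now [ 0.6032 -0.035   0.1212  3.1004] w 0.0003 t 43.73
(0.6045, -0.0345, 0.12, 3.2) -> [np.float64(0.0013), np.float64(-0.0005), np.float64(0.0012), np.float64(-0.1)] rows 1
```

View pics/w8.png

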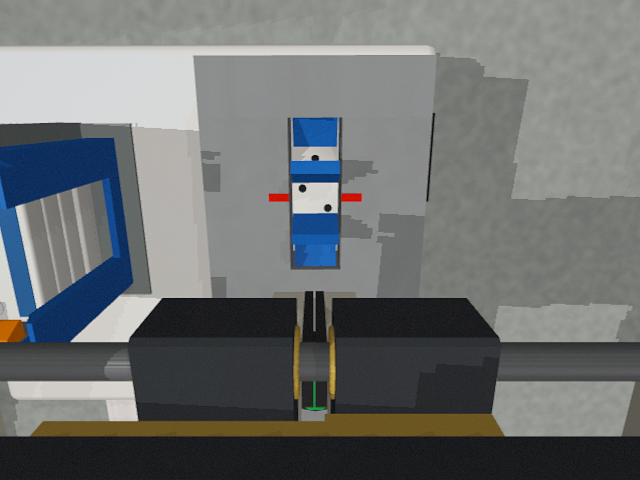

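Emit:
{"api": "play_rows", "payload": {
  "targets": [
    [[0, 0, 0.02, 0], [0, 0, 0.038, 0], [0, 0, 0.038, 0], [0, 0, 0.038, 0]]
  ]
}}

```text
t: 44.22
eef_pos: [0.6045, -0.0349, 0.2613]
ee_rot: [3.141, -0.0, 0.054]
force: [-0.4, 0.7, -0.2]
width: 0.0006
```

Emit:
{"api": "play_rows", "payload": {
  "targets": [
    [[0.007, 0, 0, 0], [0.014, 0, 0, 0], [0.021, 0, 0, 0], [0.026, 0, 0, 0], [0.029, 0, 0, 0]]
  ]
}}

```text
t: 44.85
eef_pos: [0.6343, -0.0332, 0.2615]
ee_rot: [3.142, -0.003, 0.055]
force: [0.9, -0.4, 4.3]
width: 0.0005
```

Emit:
{"api": "play_rows", "payload": {
  "targets": [
    [[0, 0, 0, 0], [0, 0, -0.02, 0], [0, 0, -0.038, 0], [-0.029, 0, -0.038, 0], [-0.029, 0, -0.038, 0]]
  ]
}}

```text
t: 45.48
eef_pos: [0.6022, -0.0351, 0.2993]
ee_rot: [-3.141, 0.001, 0.054]
force: [0.4, 0.2, 0.1]
width: 0.0004
```

```bash
python3 - <<'E'
from h import *
rgb,d,p=grab('wrist'); save('w9',cv2.resize(rgb[90:290,230:400],None,fx=2,fy=2))
plan([])
E
```

```text
now [ 0.6032 -0.035   0.1213  3.1055] w 0.0003 t 45.52
```

View pics/w9.png

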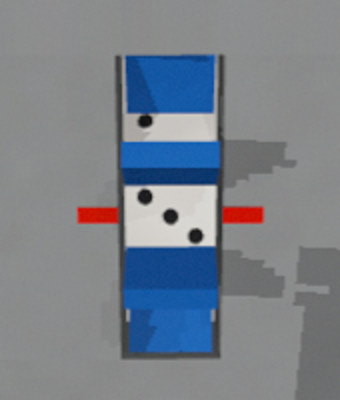

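Three dots on top, centred between the red marks. One more step.

Emit:
{"api": "play_rows", "payload": {
  "targets": [
    [[0, 0, 0.02, 0], [0, 0, 0.038, 0], [0, 0, 0.038, 0], [0, 0, 0.038, 0]]
  ]
}}

```text
t: 46.02
eef_pos: [0.6045, -0.0349, 0.2613]
ee_rot: [3.141, -0.0, 0.054]
force: [-0.1, 1.1, 0.7]
width: 0.0002
```

Emit:
{"api": "play_rows", "payload": {
  "targets": [
    [[0.007, 0, 0, 0], [0.014, 0, 0, 0], [0.021, 0, 0, 0], [0.026, 0, 0, 0], [0.029, 0, 0, 0]]
  ]
}}

```text
t: 46.65
eef_pos: [0.6343, -0.0332, 0.2615]
ee_rot: [3.142, -0.003, 0.055]
force: [1.5, 0.3, 4.1]
width: 0.0007
```

Emit:
{"api": "play_rows", "payload": {
  "targets": [
    [[0, 0, 0, 0], [0, 0, -0.02, 0], [0, 0, -0.038, 0], [-0.029, 0, -0.038, 0], [-0.029, 0, -0.038, 0]]
  ]
}}

```text
t: 47.28
eef_pos: [0.6022, -0.0351, 0.2993]
ee_rot: [-3.141, 0.001, 0.054]
force: [-0.1, 0.4, -0.8]
width: 0.0001
```

```bash
python3 - <<'E'
from h import *
rgb,d,p=grab('wrist'); save('w10',cv2.resize(rgb[90:290,230:400],None,fx=2,fy=2))
plan([(.5452,-.0385,.12,3.1),(.5452,-.0385,.094,3.1)])
E
```

```text
now [ 0.6032 -0.035   0.1213  3.1052] w 0.0003 t 47.33
(0.5452, -0.0385, 0.12, 3.1) -> [np.float64(-0.0581), np.float64(0.0003), np.float64(0.0013), np.float64(0.0)] rows 1
(0.5452, -0.0385, 0.094, 3.1) -> [np.float64(0.0), np.float64(0.0), np.float64(0.026), -0.0] rows 1
```

View pics/w10.png

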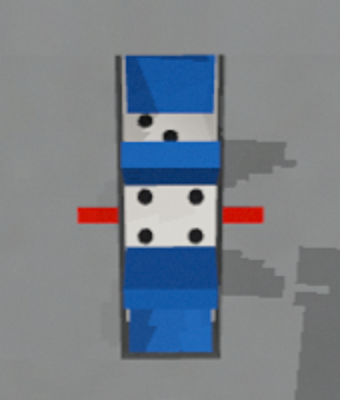

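Emit:
{"api": "play_rows", "payload": {
  "targets": [
    [[-0.058, 0, 0, 0], [-0.058, 0, 0, 0], [-0.058, 0, 0.015, 0], [-0.058, 0, 0.023, 0], [-0.058, 0, 0.023, 0]]
  ]
}}

```text
t: 47.95
eef_pos: [0.5464, -0.0381, 0.2743]
ee_rot: [3.141, 0.002, 0.054]
force: [1.4, -0.0, 0.2]
width: 0.0003
```

Emit:
{"api": "play_rows", "payload": {
  "targets": [
    [[0, 0, 0.004, 0], [0, 0, 0.007, 0], [0, 0, 0.01, 0], [0, 0, 0.011, 0], [0, 0, 0.011, 0]]
  ]
}}

```text
t: 48.58
eef_pos: [0.5464, -0.038, 0.2663]
ee_rot: [3.141, -0.002, 0.055]
force: [-3.6, 0.4, 13.3]
width: 0.0005
```

```bash
python3 - <<'E'
from h import *
print(arm.get_state()['force'].round(1)); plan([])
E
```

```text
[-3.6  0.4 13.3]
now [ 0.5464 -0.038   0.0882  3.1425] w 0.0005 t 48.58
```

Emit:
{"api": "play_rows", "payload": {
  "targets": [
    [[0, 0, 0.001, 0], [0, 0, 0.001, 0]]
  ]
}}

```text
t: 48.82
eef_pos: [0.5464, -0.038, 0.2661]
ee_rot: [3.141, -0.002, 0.055]
force: [-5.9, 1.7, 20.3]
width: 0.0003
```

Emit:
{"api": "play_rows", "payload": {
  "targets": [
    [[0, 0, -0.03, 0], [0, 0, -0.08, 0], [0, 0, -0.12, 0], [-0.06, 0, -0.14, 0], [-0.06, 0, -0.14, 0]]
  ]
}}

```text
t: 49.45
eef_pos: [0.4834, -0.0417, 0.4058]
ee_rot: [-3.14, -0.003, 0.054]
force: [1.3, -0.4, 0.4]
width: 0.0004
```

```bash
python3 - <<'E'
from h import *
rgb,d,p=grab('wrist'); magazine(d,p); save('w11',rgb)
C=cloud(d,p);x,y,z=C[...,0],C[...,1],C[...,2]
green=(rgb[...,1]>100)&(rgb[...,0]<80)&(rgb[...,2]<110)&(z>.075)&(z<.1)&(d>0); print('btn z',np.median(z[green]))
rs,ds,ps=grab('scene'); save('s11',cv2.resize(rs[170:400,150:470],None,fx=2,fy=2))
for q in ['cassette0','used0','dropper_red','dropper_blue','beaker']: print(q,[(np.round(r['xyz'],3).tolist(),round(r['score'],2)) for r in finder.find_in('scene',q)][:5])
E
```

```text
mag 0.126 1217 [0.5848 0.1003] [ 52.3  20.1 -86.9]
mag 0.102 6013 [0.5929 0.1004] [52.3 51.6  4.3]
stack top z pct [0.0422 0.1103 0.1117]
btn z 0.09393635000236891
cassette0 [([0.616, 0.087, 0.07], 0.5), ([0.613, 0.097, 0.111], 0.46), ([0.612, 0.083, 0.096], 0.46), ([0.649, -0.015, 0.05], 0.22)]
used0 [([0.309, -0.184, 0.012], 0.81), ([0.336, 0.157, 0.01], 0.67), ([0.264, 0.298, 0.014], 0.66)]
dropper_red [([0.415, -0.113, 0.032], 0.61), ([0.651, -0.007, 0.047], 0.38)]
dropper_blue [([0.426, -0.061, 0.037], 0.44), ([0.652, -0.009, 0.053], 0.23)]
beaker [([0.758, -0.306, 0.06], 0.85)]
```

View pics/w11.png

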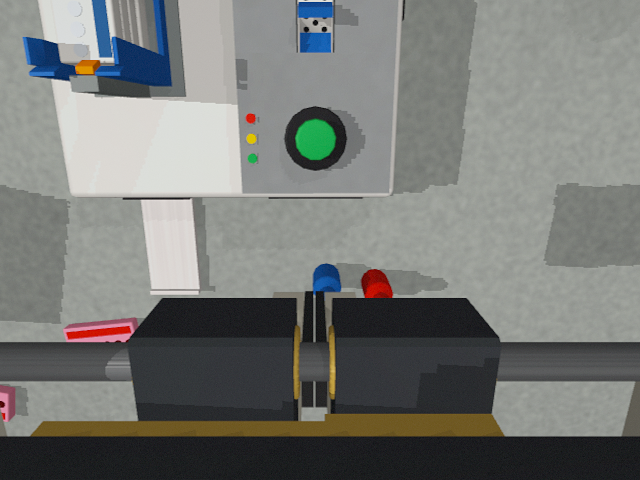

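View pics/s11.png

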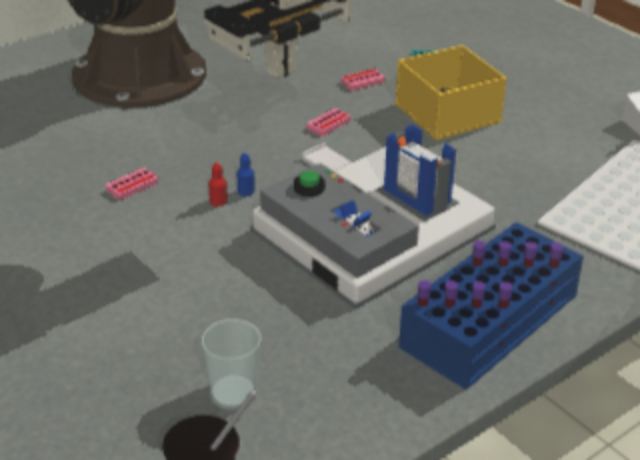

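```bash
python3 -c "
from h import *
print(job_done())"
```

```text
the job is handed in; nothing more can be done
None
```

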